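Pack a row of picture frames in reverse order

TASK

Move the four wooden picture frames from the foam cradles on the grey board into the four compartments of the low cardboard carton, one in each, standing upright and in reverse order: the frame now at the left end of the row goes into the carton's right-end compartment, the next one beside it, and so on, until the right-end frame stands in the left-end compartment. Set each frame down on the carton's floor without dropping it, and do not knock over the glass bottle.

Things in the scene. Friction and masses are not known exactly. Their poses are not given: they have to be found in the camera images.
- tall_centre (a point): Centre (half-way up) of a loose deep picture frame in brown wood, the tallest, portrait: 80 mm wide (own x), 26 mm deep (own y), 112 mm high (own z, up), 0.08 to 0.28 kg. It stands upright on its lower edge in cradle_a. Top edge 56 mm above this point. It can be pinched across its 26 mm depth from above, at the top.
- square_centre (a point): Centre (half-way up) of a loose deep picture frame in brown wood, square: 100 mm wide (own x), 26 mm deep (own y), 100 mm high (own z, up), 0.08 to 0.28 kg. It stands upright on its lower edge in cradle_b. Top edge 50 mm above this point. It can be pinched across its 26 mm depth from above, at the top.
- wide_centre (a point): Centre (half-way up) of a loose deep picture frame in brown wood, the widest, landscape with two openings: 118 mm wide (own x), 26 mm deep (own y), 90 mm high (own z, up), 0.08 to 0.28 kg. It stands upright on its lower edge in cradle_c. Top edge 45 mm above this point. It can be pinched across its 26 mm depth from above, at the top.
- small_centre (a point): Centre (half-way up) of a loose deep picture frame in brown wood, the smallest, portrait with a round opening: 62 mm wide (own x), 26 mm deep (own y), 84 mm high (own z, up), 0.08 to 0.28 kg. It stands upright on its lower edge in cradle_d. Top edge 42 mm above this point. It can be pinched across its 26 mm depth from above, at the top.
- cradle_a: White foam cradle, fixed, in which frame 'tall' starts. Four alike, in random order, in a row along their own y at 70 mm pitch (44 mm free between frames, as in the carton: do not open a gripper fully there). 130 (x) by 58 mm (y); origin: centre of its underside, 12 mm above the table. Floor at 8 mm; two side ridges, 42 mm apart, up to 30 mm; x ends open.
- cradle_b: White foam cradle, fixed, in which frame 'square' starts. Four alike, in random order, in a row along their own y at 70 mm pitch (44 mm free between frames, as in the carton: do not open a gripper fully there). 130 (x) by 58 mm (y); origin: centre of its underside, 12 mm above the table. Floor at 8 mm; two side ridges, 42 mm apart, up to 30 mm; x ends open.
- cradle_c: White foam cradle, fixed, in which frame 'wide' starts. Four alike, in random order, in a row along their own y at 70 mm pitch (44 mm free between frames, as in the carton: do not open a gripper fully there). 130 (x) by 58 mm (y); origin: centre of its underside, 12 mm above the table. Floor at 8 mm; two side ridges, 42 mm apart, up to 30 mm; x ends open.
- cradle_d: White foam cradle, fixed, in which frame 'small' starts. Four alike, in random order, in a row along their own y at 70 mm pitch (44 mm free between frames, as in the carton: do not open a gripper fully there). 130 (x) by 58 mm (y); origin: centre of its underside, 12 mm above the table. Floor at 8 mm; two side ridges, 42 mm apart, up to 30 mm; x ends open.
- carton: Low open cardboard carton, fixed, 142 (x) by 290 mm (y), walls 5 mm thick, 34 mm high; origin: centre of its underside, on the table. Floor 5 mm above it. Foam bars (tops at 27 mm) leave four empty compartments in a row, centres at x = 0, y = -105, -35, 35, 105 mm, each 42 mm wide (y), 132 mm long (x). It stands left or right of the grey board, rows roughly parallel, +y of both to the robot's left.
- bottle: Small closed green glass bottle with a white cap, loose, 36 mm across, 95 mm high, standing on the table between the carton and the grey board; origin at the centre of its underside. Must not be knocked over.
Mind the look-alikes: they are no part of the job. What is shaped like the part that bears wide_centre but blue is not meant.

How it is judged:
By the outcome, as a careful person would: the job done as asked, in the order asked, and still so for the second after the job is handed in, with the robot touching nothing.
It also fails if it takes over 112 s, if anything falls off the work surface, if the arm or the gripper's body presses on something with over 40 N, if the wrist force passes 120 N, or if a joint passes its speed limit or range.

ROBOT

A 6-joint arm with a two-finger parallel gripper is mounted at the origin on the work surface. World frame = base frame: x ahead of the robot, y to its left, z up, the work surface at z = 0. Lengths are in m, angles in rad, forces in N, time in s.
With the tool pointing down it reaches from about 0.35 to 0.85 m from the base axis. Payload 8.1 kg.
Tool frame: the origin (TCP) lies between the finger pads; the fingertips stand 8 mm ahead of it and the grasp point (between the pads) lies 11 mm behind it (robot.tip_reach is the y of the fingertips in the tool frame, in m); y points along the fingers, z is the direction in which the jaws open and shut, and the axes are right-handed (so a half turn about y gives the same grasp; the last joint's range is limited). The gripper opens to 93 mm and grips with 3 to 60 N. Pads are 15 mm wide; open, the fingers measure 128 mm over their backs; the gripper's body (75 mm by 188 mm) begins 65 mm behind the grasp point.
Start: joints at [-1.21, 0.13, 1.488, -0, 1.523, -0.085], TCP at [0.259, -0.541, 0.187] pointing down, gripper open.
Joint ranges: [-2.96, 2.96], [-0.89, 2.26], [0.02, 2.5], [-1.34, 4.48], [0, 2.73], [-2.66, 2.66]. Speed limits (rad/s): [2.39, 2.39, 2.79, 3.14, 3.14, 3.14].

INTERFACE

Orientations are given as a rotation vector (axis times angle).
In Python, from plant import robot gives the robot as it stands.
- The arm moves only by the tool carry_out, never from a script. Its argument "increments" is a list of rows, each an object with "linear": the shift along the tool's x, y, z in m, a list of three; "yaw": the turn about the tool's y in rad. A call has 1 to 5 rows; each row is the pose to reach, as a shift and turn from the pose measured when the call began, along the tool's axes at that moment; what a row does not reach only later rows make up. A row lasts 1/8 s, in which the tool goes at most 62.5 mm and 10.7 degrees, less where a joint would pass 70% of its speed; a pose out of reach is approached as far as the arm can. A call with a gripper value outside its range is refused whole. "gripper" is the opening, from 0 (shut) to 1 (fully open), set as the call begins (left out, the last holds). The fingers move at their own pace and stop on an object; "newtons" is the grip in N (left out, the last holds). Time passes only in rows, so rows that repeat a pose let the fingers close. It gives the time, the measured TCP pose, the force and the opening at its end, in the units of the state.
- robot.read_state(): the state, without advancing time (a new reading comes with each control period).
- robot.read_camera(name): name is "scene" or "top" or "wrist"; returns the picture (400x640x3 uint8, blue, green, red); there is no depth.
- robot.camera_params(name): a dict with "fov_y" (degrees; the focal length in pixels is half the picture's height over the tangent of half this angle, whatever the lens; pixels are square), "cx", "cy" (the principal point, pixels), "R" (3x3) and "t" (3): a world point X has camera coordinates R X + t. Camera axes: x right, y down, z forward; pixel columns grow to the right and rows downward; lengths in m; the calibration is good to about 2 mm. A picture is of the moment at which its call begins: read the wrist's pose just before it. camera_params takes no time and is no camera call; for the wrist camera it gives the pose at the moment of the call.
- robot.close_job(): hands the job in, once; it reports no verdict.
The state is a dict: "t": time; "q": joint angles; "dq": joint speeds; "joint_torque": joint torques, N m; "tool_pos": TCP position; "orientation": TCP orientation; "force": force on the tool from outside, world axes, zero at the start; "wrist_torque": the same for the moment, N m; "opening": finger opening in m.
Only numpy, scipy, OpenCV 4.12 (cv2) and the standard library are available. Lean on these libraries where they do the work, as an engineer would, in place of code of your own. Each camera call takes 0.05 s, during which the arm holds its last target.

## Working session

There is one attempt and no reset: what is moved stays moved. The work goes in short steps, Python scripts to look and compute and a tool call to move; the robot and the scene stay as the last step left them, time stands still between calls to the robot, and variables do not carry over. Pictures are saved under pics/ and viewed, and the job is handed in when it is done.

Besides the shell and the picture viewer there is one more tool, called after "Emit:" in YAML: its name, and indented under it one key for each argument. carry_out: Moves the arm, as the interface text tells. Its arguments: {"type":"object","properties":{"increments":{"type":"array","items":{"type":"object","properties":{"linear":{"type":"array","items":{"type":"number"}},"yaw":{"type":"number"}}}},"gripper":{"type":"number"},"newtons":{"type":"number"}},"required":["increments"]}

```bash
ls; mkdir -p pics
python3 - <<'E'
from plant import robot
import cv2
s=robot.read_state()
print(s)
for n in ("scene","top"):
    cv2.imwrite(f"pics/{n}0.png",robot.read_camera(n))
    print(n,robot.camera_params(n))
E
```

```text
pics
{'t': 0.0, 'q': array([-1.21038989e+00,  1.31132563e-01,  1.48926575e+00, -2.63381615e-05,
        1.52300379e+00, -8.54120747e-02]), 'dq': array([ 1.08910202e-05,  2.03326324e-04,  3.56733433e-04,  5.11455303e-04,
       -6.90973784e-05,  1.94226407e-03]), 'joint_torque': array([-1.12162284e-03, -5.59844005e+01, -4.91759562e+01,  7.67585356e-02,
        3.52681708e-02, -9.48330421e-05]), 'tool_pos': array([ 0.25850152, -0.54076845,  0.18621202]), 'orientation': array([-0.44782101,  1.97617913, -1.97255786]), 'force': array([ 0.24276646, -0.2521574 ,  0.37992851]), 'wrist_torque': array([-0.02378214,  0.04724771,  0.04617204]), 'opening': 0.09284039263669853}
scene {'fov_y': 51.666894158494216, 'cx': 318.8779267607387, 'cy': 199.4649030285407, 'R': array([[ 0.59528026,  0.80348656, -0.00712496],
       [ 0.50072425, -0.37787809, -0.77877043],
       [-0.62842394,  0.46001902, -0.62726857]]), 't': array([-0.27135871, -0.19733007,  1.343208  ])}
top {'fov_y': 52.32951637940052, 'cx': 318.4684045867333, 'cy': 190.05290171171276, 'R': array([[ 0.02015463, -0.99978251,  0.00535855],
       [-0.9912546 , -0.02068127, -0.13033268],
       [ 0.13041515, -0.00268488, -0.99145584]]), 't': array([-0.03557548,  0.45961447,  1.02280634])}
```

View pics/scene0.png

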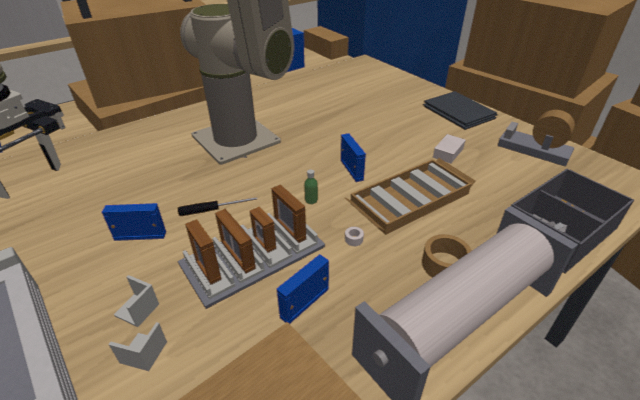

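View pics/top0.png

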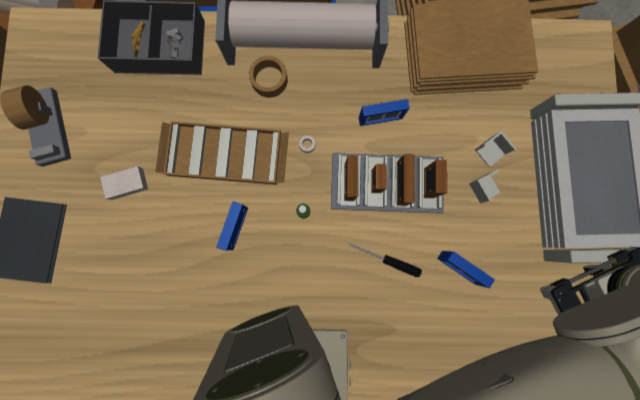

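The scene view shows the carton near (412,195), the row of four frames near (250,245) and the bottle at (311,188). In the top view the carton is near (223,153), left of the board at (388,183). The blue frames are decoys. Next I zoom in to measure.

Run:
```python
import cv2
a=cv2.imread("pics/top0.png")
cv2.imwrite("pics/z1.png",cv2.resize(a[130:225,320:460],None,fx=5.6,fy=5.6,interpolation=cv2.INTER_CUBIC))
cv2.imwrite("pics/z2.png",cv2.resize(a[110:225,145:325],None,fx=4.4,fy=4.4,interpolation=cv2.INTER_CUBIC))
```

```text
(no output)
```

View pics/z1.png

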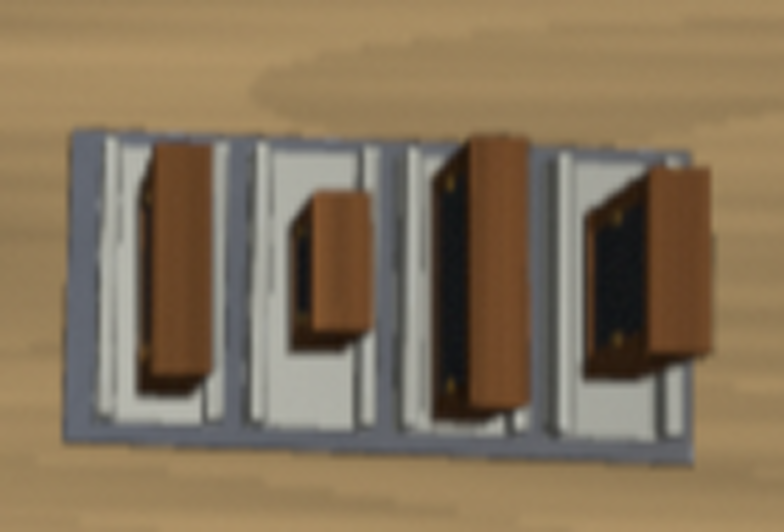

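View pics/z2.png

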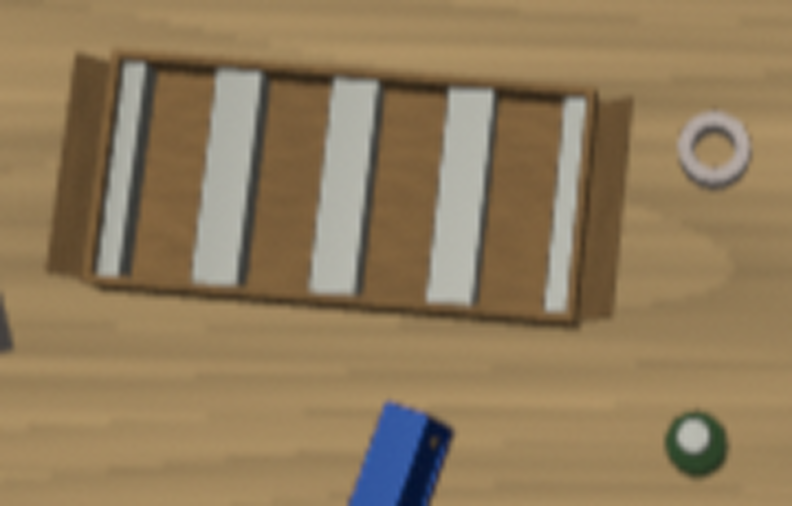

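Order from the left is square, small, wide, tall, confirmed by the visible lengths. I'll measure the frame tops, carton rim and board from the top view.

```bash
cat > h.py <<'E'
import numpy as np, cv2
from scipy.spatial.transform import Rotation as Ro
def K(p):
    return 200/np.tan(np.radians(p['fov_y']/2))
def ray(p,u,v,z):
    f=K(p); R=np.array(p['R']);t=np.array(p['t'])
    d=R.T@np.array([(u-p['cx'])/f,(v-p['cy'])/f,1.]); c=-R.T@t
    s=(z-c[2])/d[2]; return c+s*d
def proj(p,X):
    f=K(p); c=np.array(p['R'])@np.array(X)+np.array(p['t'])
    return f*c[0]/c[2]+p['cx'],f*c[1]/c[2]+p['cy']
def rect(P):
    (c,s,a)=cv2.minAreaRect(np.float32(P)*1000); 
    return np.array(c),s,a
E
python3 - <<'E'
from plant import robot
from h import *
p=robot.camera_params("top")
def z1(u,v): return (u+.5)/5.6-.5+320,(v+.5)/5.6-.5+130
def z2(u,v): return (u+.5)/4.4-.5+145,(v+.5)/4.4-.5+110
def fit(name,pts,f,z):
    P=np.array([ray(p,*f(*q),z)[:2] for q in pts])
    # pts order TL TR BR BL
    c=P.mean(0); ex=(P[0]+P[1]-P[2]-P[3])/2; ey=(P[0]+P[3]-P[1]-P[2])/2
    print(name,'c',c.round(4),'lenx %.1f leny %.1f'%(np.hypot(*ex)*1e3,np.hypot(*ey)*1e3),'yaw from ex %.2f ey %.2f deg'%(np.degrees(np.arctan2(ex[1],ex[0])),np.degrees(np.arctan2(-ey[0],ey[1]))))
fit('square',[(155,143),(213,143),(210,376),(153,374)],z1,.120)
fit('small',[(315,190),(371,192),(369,332),(312,332)],z1,.104)
fit('wide',[(470,136),(529,138),(526,410),(468,408)],z1,.110)
fit('tall',[(651,167),(711,168),(711,354),(649,355)],z1,.132)
fit('board',[(75,130),(692,152),(692,464),(64,440)],z1,.012)
fit('carton rim',[(117,52),(597,90),(580,327),(93,285)],z2,.034)
print(ray(p,*z2(694,437),.095))
s=robot.read_state();print(Ro.from_rotvec(s['orientation']).as_matrix().round(3))
print(robot.camera_params("wrist"))
cv2.imwrite("pics/w0.png",robot.read_camera("wrist"))
E
```

```text
square c [ 0.4845 -0.1054] lenx 99.8 leny 24.4 yaw from ex -0.07 ey 0.21 deg
small c [ 0.4873 -0.1754] lenx 61.7 leny 24.4 yaw from ex -0.99 ey 0.17 deg
wide c [ 0.4831 -0.2416] lenx 118.2 leny 25.1 yaw from ex -1.02 ey -0.78 deg
tall c [ 0.4859 -0.3132] lenx 79.5 leny 25.6 yaw from ex -1.40 ey 1.20 deg
board c [ 0.4871 -0.2083] lenx 148.4 leny 293.7 yaw from ex -1.12 ey -0.94 deg
carton rim c [0.554  0.2235] lenx 142.3 leny 287.7 yaw from ex -2.00 ey -3.59 deg
[0.40501365 0.01197941 0.095     ]
[[-0.902 -0.001  0.431]
 [-0.431  0.002 -0.902]
 [-0.    -1.    -0.002]]
{'fov_y': 61.614464527451446, 'cx': 322.22722153248264, 'cy': 198.2854997025381, 'R': array([[ 0.43171869, -0.90200735, -0.00130831],
       [-0.86479572, -0.41431991,  0.28366772],
       [-0.25641243, -0.12133323, -0.95892174]]), 't': array([-0.59873087, -0.03454641,  0.39170176])}
```

View pics/w0.png

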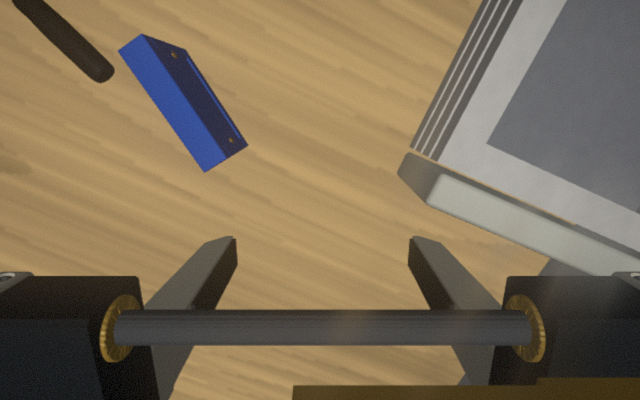

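```bash
cat >> h.py <<'E'
def go(robot,x,y,z,deg,n=5,step=0.04):
    """target TCP and direction (deg, world) of tool z"""
    s=robot.read_state(); R=Ro.from_rotvec(s['orientation']).as_matrix()
    d=R.T@(np.array([x,y,z])-s['tool_pos'])
    cur=np.degrees(np.arctan2(R[1,2],R[0,2])); dy=(deg-cur+180)%360-180
    yaw=-np.radians(dy)  # tool y is down
    k=max(np.linalg.norm(d)/step,abs(yaw)/0.15)
    print('t %.2f pos'%s['t'],s['tool_pos'].round(4),'zdir %.2f tilt %.2f'%(cur,np.degrees(np.arccos(-R[2,1]))),'d',d.round(4),'yaw %.4f'%yaw,'rows %.1f'%k)
    n=min(n,int(np.ceil(k))) or 1
    for i in range(1,n+1):
        f=min(1,i/max(k,1)); print((d*f).round(3).tolist(),round(yaw*f,3))
E
python3 - <<'E'
from plant import robot
from h import *
go(robot,.475,-.21,.28,-91)
E
```

```text
t 0.15 pos [ 0.2585 -0.5409  0.1864] zdir -64.46 tilt 0.08 d [-0.338  -0.0932 -0.2054] yaw 0.4632 rows 10.2
[-0.033, -0.009, -0.02] 0.046
[-0.067, -0.018, -0.04] 0.091
[-0.1, -0.028, -0.061] 0.137
[-0.133, -0.037, -0.081] 0.182
[-0.166, -0.046, -0.101] 0.228
```

Emit:
carry_out:
  increments:
    - {"linear": [-0.033,-0.02,-0.02],"yaw": 0.046}
    - {"linear": [-0.067,-0.04,-0.04],"yaw": 0.091}
    - {"linear": [-0.1,-0.06,-0.06],"yaw": 0.137}
    - {"linear": [-0.133,-0.08,-0.08],"yaw": 0.182}
    - {"linear": [-0.166,-0.093,-0.101],"yaw": 0.228}
  gripper: 0.62
  newtons: 20

```text
t: 0.78
tool_pos: [0.3655, -0.3774, 0.2805]
orientation: [-0.229, 2.108, -2.106]
force: [-0.2, 0.2, 0.7]
opening: 0.058
```

Run:
```python
from plant import robot
from h import *
go(robot,.475,-.21,.28,-91)
print(robot.read_state()['opening'])
```

```text
t 0.78 pos [ 0.3655 -0.3774  0.2805] zdir -77.61 tilt 0.04 d [-0.1429  0.0006 -0.14  ] yaw 0.2336 rows 5.0
[-0.029, 0.0, -0.028] 0.047
[-0.057, 0.0, -0.056] 0.093
[-0.086, 0.0, -0.084] 0.14
[-0.114, 0.0, -0.112] 0.187
[-0.143, 0.001, -0.14] 0.234
0.05802878267615502
```

Emit:
carry_out:
  increments:
    - {"linear": [-0.029,0,-0.028],"yaw": 0.047}
    - {"linear": [-0.057,0,-0.056],"yaw": 0.093}
    - {"linear": [-0.086,0,-0.084],"yaw": 0.14}
    - {"linear": [-0.114,0,-0.112],"yaw": 0.187}
    - {"linear": [-0.143,0,-0.14],"yaw": 0.234}

```text
t: 1.4
tool_pos: [0.4756, -0.2087, 0.2804]
orientation: [-0.021, -2.212, 2.211]
force: [1.0, 0.5, 0.9]
opening: 0.0574
```

Run:
```python
from plant import robot
from h import *
p=robot.camera_params("wrist"); im=robot.read_camera("wrist")
import pickle; pickle.dump(p,open("w1.pkl","wb"))
cv2.imwrite("pics/w1.png",im)
s=robot.read_state();print(s['tool_pos'],s['dq'].round(3))
for n,c in dict(square=[.4845,-.1054,.12],small=[.4873,-.1754,.104],wide=[.4831,-.2416,.11],tall=[.4859,-.3132,.132]).items(): print(n,proj(p,c))
```

```text
[ 0.4776301  -0.20494223  0.2803305 ] [-0.059 -0.003  0.003 -0.012  0.003 -0.179]
square (np.float64(227.06715697680448), np.float64(167.33915655641223))
small (np.float64(292.63457657595154), np.float64(160.97564314197376))
wide (np.float64(351.7706915610098), np.float64(164.56279764655454))
tall (np.float64(421.98369659672136), np.float64(164.59708117619726))
```

View pics/w1.png

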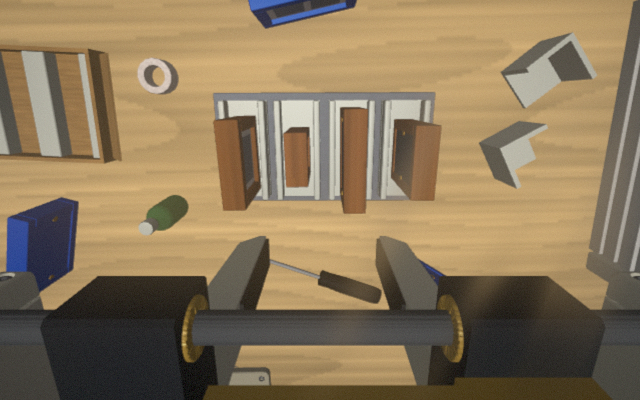

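The wrist view has the frames at (232,163), (297,157), (353,160) and (417,160), which matches the projections to within a few pixels. I zoom in on it for a second measurement.

Run:
```python
import cv2
a=cv2.imread("pics/w1.png")
cv2.imwrite("pics/z3.png",cv2.resize(a[85:220,205:450],None,fx=3.2,fy=3.2,interpolation=cv2.INTER_CUBIC))
```

```text
(no output)
```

View pics/z3.png

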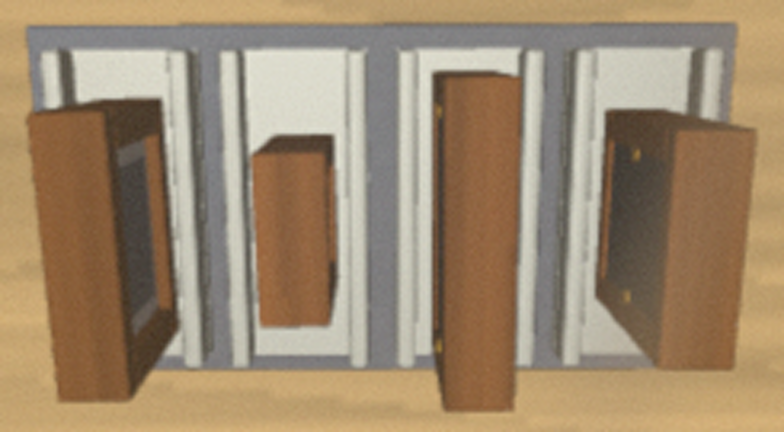

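```bash
python3 - <<'E'
import pickle
from h import *
p=pickle.load(open("w1.pkl","rb"))
def z(u,v): return (u+.5)/3.2-.5+205,(v+.5)/3.2-.5+85
def fit(name,pts,h):
    P=np.array([ray(p,*z(*q),h)[:2] for q in pts])
    c=P.mean(0); ex=(P[0]+P[1]-P[2]-P[3])/2; ey=(P[0]+P[3]-P[1]-P[2])/2
    print(name,'c',c.round(4),'lenx %.1f leny %.1f'%(np.hypot(*ex)*1e3,np.hypot(*ey)*1e3),'yaw ex %.2f ey %.2f'%(np.degrees(np.arctan2(ex[1],ex[0])),np.degrees(np.arctan2(-ey[0],ey[1]))))
fit('square',[(31,115),(105,107),(131,400),(60,400)],.120)
fit('small',[(254,152),(329,152),(329,325),(261,325)],.104)
fit('wide',[(444,76),(521,76),(514,410),(444,410)],.110)
fit('tall',[(676,130),(755,128),(734,368),(657,366)],.132)
fit('board',[(27,25),(738,23),(733,368),(50,365)],.012)
E
python3 - <<'E'
from plant import robot
from h import *
go(robot,.485,-.105,.22,-91)
E
```

```text
square c [ 0.4856 -0.1091] lenx 99.2 leny 24.7 yaw ex -0.15 ey 1.88
small c [ 0.4885 -0.1796] lenx 61.4 leny 25.1 yaw ex -1.19 ey -1.07
wide c [ 0.4849 -0.245 ] lenx 117.1 leny 25.5 yaw ex -0.09 ey -1.07
tall c [ 0.4872 -0.3163] lenx 78.6 leny 25.5 yaw ex -0.85 ey -1.17
board c [ 0.4882 -0.2135] lenx 148.3 leny 302.4 yaw ex 0.63 ey -1.14
t 1.45 pos [ 0.4776 -0.2049  0.2803] zdir -91.11 tilt 0.20 d [-0.0054  0.0607 -0.0999] yaw -0.0020 rows 2.9
[-0.002, 0.021, -0.034] -0.001
[-0.004, 0.041, -0.068] -0.001
[-0.005, 0.061, -0.1] -0.002
```

Emit:
carry_out:
  increments:
    - {"linear": [-0.002,0.02,-0.034],"yaw": 0}
    - {"linear": [-0.004,0.04,-0.068],"yaw": 0}
    - {"linear": [-0.005,0.06,-0.1],"yaw": 0}
    - {"linear": [-0.005,0.06,-0.1],"yaw": 0}
    - {"linear": [-0.005,0.06,-0.1],"yaw": 0}

```text
t: 2.08
tool_pos: [0.4847, -0.1054, 0.2211]
orientation: [-0.022, -2.216, 2.209]
force: [0.4, 0.4, 0.8]
opening: 0.0576
```

```bash
cat > look.py <<'E'
import sys,pickle
from plant import robot
from h import *
n=sys.argv[1]
p=robot.camera_params("wrist"); im=robot.read_camera("wrist")
pickle.dump(p,open(n+".pkl","wb")); cv2.imwrite(f"pics/{n}.png",im)
s=robot.read_state();print(s['t'],s['tool_pos'],np.abs(s['dq']).max().round(3),s['force'].round(1),s['opening'])
E
python3 look.py w2
```

```text
2.125 [ 0.48493547 -0.10579431  0.2214609 ] 0.009 [-0.2 -0.   0.1] 0.05750601177506396
```

View pics/w2.png

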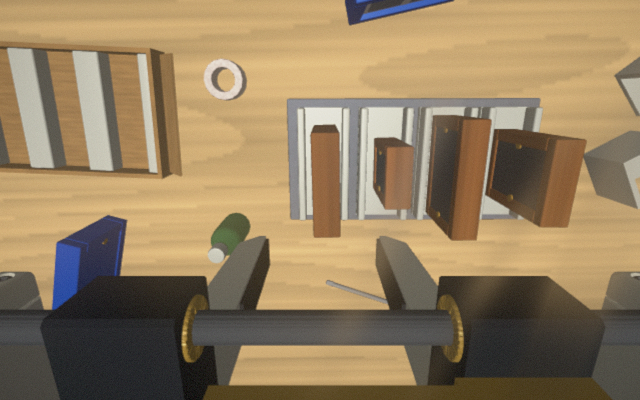

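The square frame is below the gripper with its top face at about (326,181), and the bottle is at (230,237), clear of the fingers.

Run:
```python
import cv2,pickle
from h import *
a=cv2.imread("pics/w2.png")
cv2.imwrite("pics/z4.png",cv2.resize(a[90:245,280:590],None,fx=2.58,fy=2.58,interpolation=cv2.INTER_CUBIC))
p=pickle.load(open("w2.pkl","rb"))
for n,c in dict(square=[.4845,-.1054,.12],small=[.4873,-.1754,.104],wide=[.4831,-.2416,.11],tall=[.4859,-.3132,.132]).items(): print(n,proj(p,c))
```

```text
square (np.float64(322.54854649876137), np.float64(187.80070741728906))
small (np.float64(395.10531983976665), np.float64(179.5568574305532))
wide (np.float64(466.06768664814246), np.float64(184.10828921084536))
tall (np.float64(557.9968597113458), np.float64(185.6581191080973))
```

View pics/z4.png

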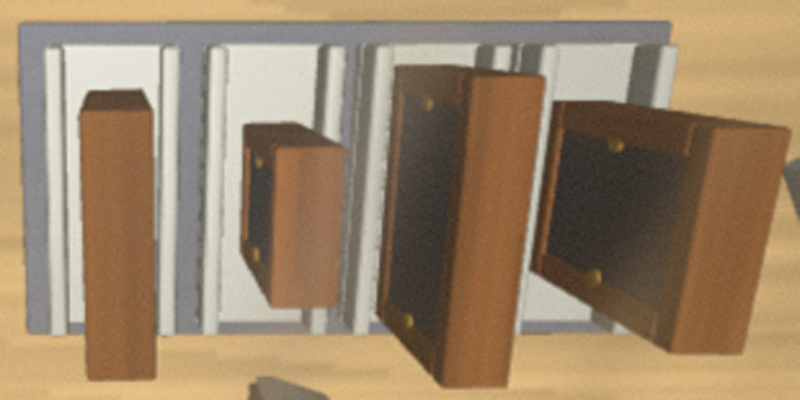

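```bash
python3 - <<'E'
import pickle
from h import *
p=pickle.load(open("w2.pkl","rb"))
def z(u,v): return (u+.5)/2.58-.5+280,(v+.5)/2.58-.5+90
def fit(name,pts,h):
    P=np.array([ray(p,*z(*q),h)[:2] for q in pts])
    c=P.mean(0); ex=(P[0]+P[1]-P[2]-P[3])/2; ey=(P[0]+P[3]-P[1]-P[2])/2
    print(name,'c',c.round(4),'lenx %.1f leny %.1f'%(np.hypot(*ex)*1e3,np.hypot(*ey)*1e3),'yaw ex %.2f ey %.2f'%(np.degrees(np.arctan2(ex[1],ex[0])),np.degrees(np.arctan2(-ey[0],ey[1]))))
fit('square',[(80,109),(153,109),(156,379),(88,380)],.120)
fit('small',[(277,148),(344,148),(337,306),(273,306)],.104)
fit('wide',[(474,71),(545,75),(508,387),(443,385)],.110)
fit('tall',[(708,128),(788,130),(744,353),(668,350)],.132)
E
python3 - <<'E'
from plant import robot
from h import *
go(robot,.486,-.107,.109,-91)
E
```

```text
square c [ 0.4854 -0.1086] lenx 99.5 leny 25.1 yaw ex 0.26 ey -0.56
small c [ 0.4883 -0.1791] lenx 60.4 leny 24.4 yaw ex 0.70 ey -1.02
wide c [ 0.4853 -0.2453] lenx 117.8 leny 25.0 yaw ex 0.03 ey -3.52
tall c [ 0.487  -0.3158] lenx 78.2 leny 26.8 yaw ex -0.03 ey -2.93
t 2.12 pos [ 0.4849 -0.1058  0.2215] zdir -91.13 tilt 0.19 d [-0.0009  0.1125  0.0015] yaw -0.0023 rows 2.8
[-0.0, 0.04, 0.001] -0.001
[-0.001, 0.08, 0.001] -0.002
[-0.001, 0.112, 0.001] -0.002
```

Emit:
carry_out:
  increments:
    - {"linear": [-0.001,0.03,0.001],"yaw": -0.005}
    - {"linear": [-0.001,0.06,0.001],"yaw": -0.01}
    - {"linear": [-0.001,0.09,0.001],"yaw": -0.01}
    - {"linear": [-0.001,0.115,0.001],"yaw": -0.01}
    - {"linear": [-0.001,0.127,0.001],"yaw": -0.01}

```text
t: 2.75
tool_pos: [0.4858, -0.1074, 0.0937]
orientation: [-0.014, -2.219, 2.213]
force: [-0.3, 0.1, 1.2]
opening: 0.0576
```

Emit:
carry_out:
  increments:
    - {"linear": [0,0,0],"yaw": 0}
    - {"linear": [0,0,0],"yaw": 0}
    - {"linear": [0,0,0],"yaw": 0}
    - {"linear": [0,0,0],"yaw": 0}
  gripper: 0.1
  newtons: 20

```text
t: 3.25
tool_pos: [0.4863, -0.1076, 0.0944]
orientation: [-0.015, -2.22, 2.214]
force: [-0.0, 0.3, -0.2]
opening: 0.0222
```

```bash
python3 look.py w3
python3 - <<'E'
from plant import robot
from h import *
go(robot,.486,-.107,.24,-90.5)
E
```

```text
3.3 [ 0.48613706 -0.10749452  0.09422389] 0.004 [ 0.3  0.3 -0.1] 0.0182105247174946
t 3.30 pos [ 0.4861 -0.1075  0.0942] zdir -90.63 tilt 0.18 d [-1.000e-04 -1.458e-01 -9.000e-04] yaw -0.0023 rows 3.6
[-0.0, -0.04, -0.0] -0.001
[-0.0, -0.08, -0.0] -0.001
[-0.0, -0.12, -0.001] -0.002
[-0.0, -0.146, -0.001] -0.002
```

View pics/w3.png

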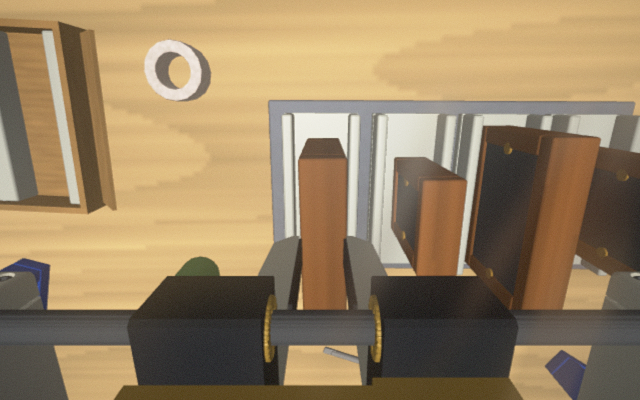

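Opening reads 18 mm, less than the 26 mm frame depth. I hold position for a moment and re-read before lifting.

Emit:
carry_out:
  increments:
    - {"linear": [0,0,0],"yaw": 0}
    - {"linear": [0,0,0],"yaw": 0}

```text
t: 3.55
tool_pos: [0.4862, -0.1074, 0.0944]
orientation: [-0.014, -2.22, 2.214]
force: [-0.3, 0.4, 0.4]
opening: 0.0095
```

```bash
python3 look.py w4
python3 - <<'E'
import cv2
from plant import robot
im=robot.read_camera("scene");cv2.imwrite("pics/s1.png",cv2.resize(im[140:330,150:400],None,fx=3.1,fy=3.1,interpolation=cv2.INTER_CUBIC))
E
```

```text
3.6 [ 0.48617445 -0.10743034  0.09429342] 0.002 [-0.7 -0.4  1. ] 0.009322591586571468
```

View pics/s1.png

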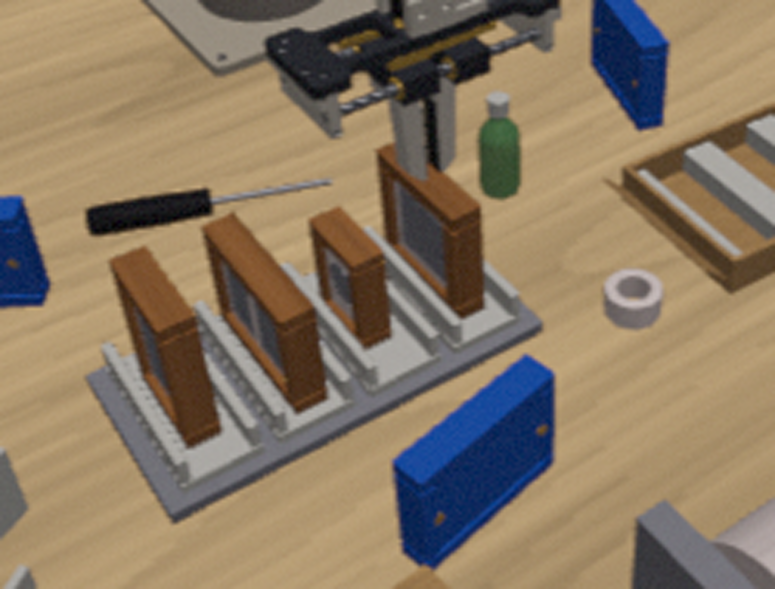

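View pics/w4.png

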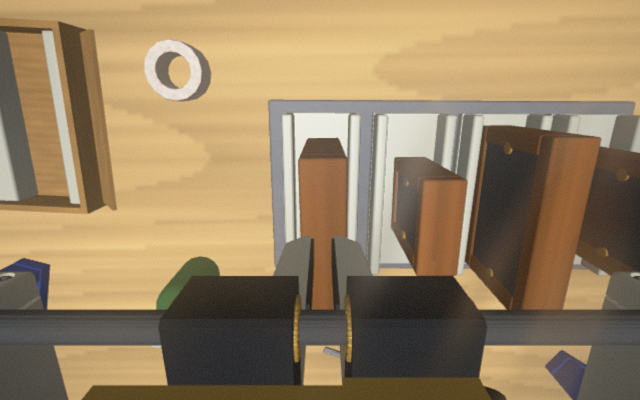

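Run:
```python
import cv2
from h import *
from plant import robot
p=robot.camera_params("scene"); s=robot.read_state()
R=Ro.from_rotvec(s['orientation']).as_matrix(); print(R.round(3), robot.tip_reach)
pt=lambda X:tuple(int(round((a-o)*3.1)) for a,o in zip(proj(p,X),(150,140)))
im=cv2.imread("pics/s1.png")
T=s['tool_pos']; tip=T+R[:,1]*robot.tip_reach; g=T-R[:,1]*.011
for X,c in ((T,(0,0,255)),(tip,(0,255,255)),(g,(255,0,255))): cv2.circle(im,pt(X),4,c,-1)
for sx in(-.05,.05):
  for sy in (-.013,.013):
    cv2.circle(im,pt([.485+sx,-.107+sy,.12]),3,(255,255,0),-1);cv2.circle(im,pt([.485+sx,-.107+sy,.02]),3,(255,255,0),-1)
cv2.imwrite("pics/s2.png",im)
```

```text
[[-1.     0.002 -0.011]
 [ 0.011  0.002 -1.   ]
 [-0.002 -1.    -0.002]] 0.008
```

View pics/s2.png

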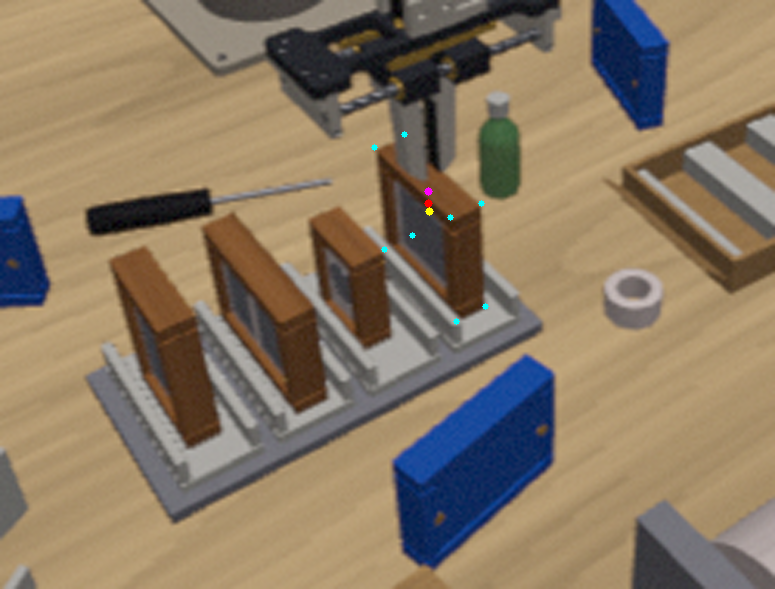

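Run:
```python
import cv2,pickle
from h import *
from plant import robot
s=robot.read_state(); p=pickle.load(open("w4.pkl","rb"))
R=Ro.from_rotvec(s['orientation']).as_matrix();T=s['tool_pos']
for d in (-.06,-.04,-.03,-.02,-.011,0,.008): print(d,np.round(proj(p,T+R[:,1]*d),1), np.round(proj(p,T+R[:,1]*d+R[:,0]*.0075),1), np.round(proj(p,T+R[:,1]*d-R[:,0]*.0075),1))
C=-np.array(p['R']).T@p['t']; print('cam rel tool',R.T@(C-T))
for nm in ("w2","w4"):
  p=pickle.load(open(nm+".pkl","rb"))
  for X in ([.535,-.095,.12],[.535,-.12,.12],[.535,-.095,.02]): print(nm,np.round(proj(p,X),1))
# frame far-top corners in w4
for h in (.08,.09,.1,.11,.12): print(h,ray(p,302,157,h).round(4),ray(p,346,157,h).round(4))
```

```text
-0.06 [322.4 275.6] [322.4 289.9] [322.4 260.9]
-0.04 [322.4 256.2] [322.3 269.2] [322.4 242.9]
-0.03 [322.3 248. ] [322.3 260.4] [322.4 235.3]
-0.02 [322.3 240.6] [322.3 252.5] [322.3 228.5]
-0.011 [322.3 234.6] [322.3 246. ] [322.3 222.9]
0 [322.3 227.8] [322.3 238.8] [322.3 216.7]
0.008 [322.3 223.4] [322.3 234. ] [322.3 212.5]
cam rel tool [-7.81875160e-02 -1.98478369e-01 -1.88386962e-04]
w2 [309.7 132.5]
w2 [338.1 131.9]
w2 [313.  124.4]
w4 [297.3 158.2]
w4 [345.5 157.7]
w4 [306.4 137.5]
0.08 [ 0.529  -0.0949  0.08  ] [ 0.5288 -0.123   0.08  ]
0.09 [ 0.5307 -0.0955  0.09  ] [ 0.5304 -0.1223  0.09  ]
0.1 [ 0.5323 -0.0962  0.1   ] [ 0.5321 -0.1216  0.1   ]
0.11 [ 0.534  -0.0968  0.11  ] [ 0.5337 -0.121   0.11  ]
0.12 [ 0.5356 -0.0975  0.12  ] [ 0.5354 -0.1203  0.12  ]
```

The fingers closed in the air above the frame. Both views put the real fingertips about 40 mm higher than the reported TCP implies: they end near wrist row 238, where row 212 was predicted. I reopen the fingers and triangulate the tips to settle it.

Emit:
carry_out:
  increments:
    - {"linear": [0,0,0],"yaw": 0}
    - {"linear": [0,0,0],"yaw": 0}
    - {"linear": [0,0,0],"yaw": 0}
    - {"linear": [0,0,0],"yaw": 0}
  gripper: 0.62

```text
t: 4.15
tool_pos: [0.4861, -0.1075, 0.0942]
orientation: [-0.014, -2.22, 2.214]
force: [-1.0, 1.0, 0.3]
opening: 0.0445
```

```bash
python3 look.py w5
python3 - <<'E'
import cv2
from plant import robot
im=robot.read_camera("scene");cv2.imwrite("pics/s3full.png",im)
a=cv2.resize(im[130:230,240:360],None,fx=6,fy=6,interpolation=cv2.INTER_CUBIC)
cv2.imwrite("pics/s3.png",a)
w=cv2.imread("pics/w5.png");cv2.imwrite("pics/w5z.png",cv2.resize(w[210:310,220:430],None,fx=3.8,fy=3.8,interpolation=cv2.INTER_CUBIC))
E
```

```text
4.2 [ 0.48614512 -0.10746197  0.09425876] 0.001 [0.1 0.2 0.6] 0.04884904550739674
```

View pics/s3.png

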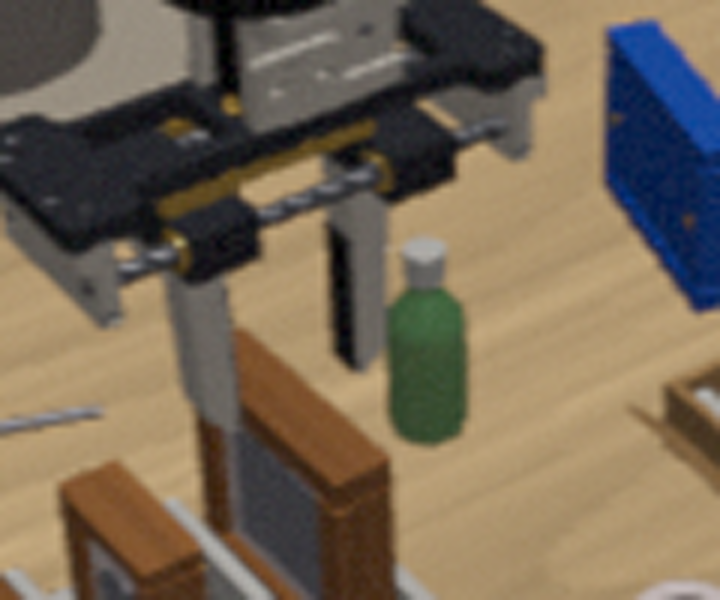

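View pics/w5z.png

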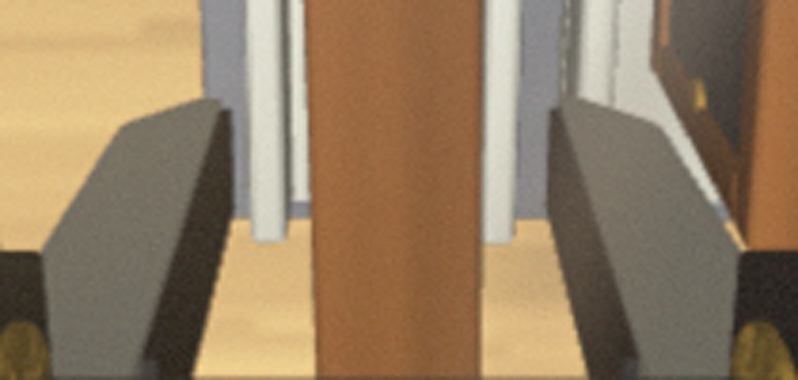

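Run:
```python
import pickle
from h import *
from plant import robot
pw=pickle.load(open("w5.pkl","rb")); ps=robot.camera_params("scene"); s=robot.read_state()
R=Ro.from_rotvec(s['orientation']).as_matrix();T=s['tool_pos']
uw=((221.5)/3.8-.5+220,(98.5)/3.8-.5+210); us=(365.5/6-.5+240,370.5/6-.5+130)
def M(p): 
    f=K(p); return np.array([[f,0,p['cx']],[0,f,p['cy']],[0,0,1]])@np.c_[p['R'],p['t']]
X=cv2.triangulatePoints(M(pw),M(ps),np.array(uw),np.array(us)); X=(X[:3]/X[3]).ravel()
print(X, proj(pw,X),uw,proj(ps,X),us,'rel tool',R.T@(X-T))
print(s['opening'])
```

```text
[ 0.49794803 -0.08263142  0.13042214] (np.float64(274.2283257233982), np.float64(232.4291016668974)) (277.7894736842105, 235.42105263157896) (np.float64(299.7021529838304), np.float64(191.14362839641328)) (300.4166666666667, 191.25) rel tool [-0.01160023 -0.03610213 -0.0250273 ]
0.05271975377947093
```

Triangulation puts the fingertips at z ≈ 0.130, about 36 mm behind the reported TCP. The interface text says 8 mm ahead, so the usable tip is about 44 mm shorter than stated. I descend a little with the fingers open and watch the force.

Emit:
carry_out:
  increments:
    - {"linear": [0,0.007,0],"yaw": 0}
    - {"linear": [0,0.014,0],"yaw": 0}
    - {"linear": [0,0.02,0],"yaw": 0}
    - {"linear": [0,0.025,0],"yaw": 0}

```text
t: 4.75
tool_pos: [0.4859, -0.1073, 0.0685]
orientation: [-0.014, -2.219, 2.214]
force: [-0.3, 0.1, -0.5]
opening: 0.0577
```

```bash
python3 look.py w6
python3 - <<'E'
import cv2
from plant import robot
im=robot.read_camera("scene")
cv2.imwrite("pics/s4.png",cv2.resize(im[130:230,240:360],None,fx=6,fy=6,interpolation=cv2.INTER_CUBIC))
E
```

```text
4.8 [ 0.48557075 -0.10720867  0.06797001] 0.018 [-0.5  0.7 -0.4] 0.0577833046785595
```

View pics/s4.png

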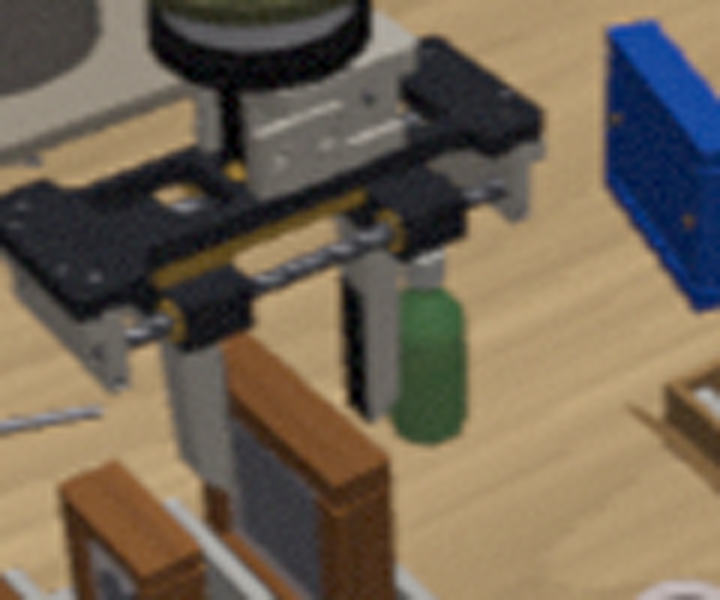

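View pics/w6.png

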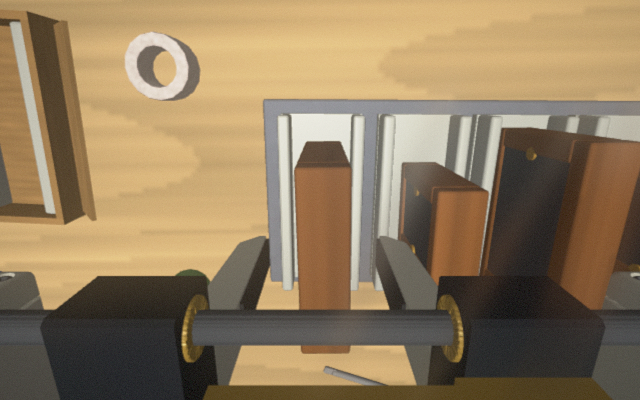

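Now the tips straddle the frame: the +y finger tip is at (372,415) in the scene zoom, below the frame's top line, with no contact force. I go 17 mm deeper and close.

Emit:
carry_out:
  increments:
    - {"linear": [0,0.008,0],"yaw": 0}
    - {"linear": [0,0.016,0],"yaw": 0}
    - {"linear": [0,0.016,0],"yaw": 0}

```text
t: 5.22
tool_pos: [0.4848, -0.1069, 0.0513]
orientation: [-0.011, -2.219, 2.212]
force: [-0.3, -0.4, 0.2]
opening: 0.0573
```

Emit:
carry_out:
  increments:
    - {"linear": [0,0,0],"yaw": 0}
    - {"linear": [0,0,0],"yaw": 0}
    - {"linear": [0,0,0],"yaw": 0}
    - {"linear": [0,0,0],"yaw": 0}
    - {"linear": [0,0,0],"yaw": 0}
  gripper: 0.1
  newtons: 20

```text
t: 5.85
tool_pos: [0.485, -0.107, 0.0515]
orientation: [-0.011, -2.219, 2.212]
force: [-0.6, -1.2, 0.9]
opening: 0.0259
```

Emit:
carry_out:
  increments:
    - {"linear": [0,0,0],"yaw": 0}
    - {"linear": [0,0,0],"yaw": 0}

```text
t: 6.1
tool_pos: [0.485, -0.107, 0.0515]
orientation: [-0.011, -2.219, 2.212]
force: [0.4, -0.5, 0.2]
opening: 0.0258
```

Gripped: the opening is 25.8 mm, the frame's depth. I lift slowly.

Emit:
carry_out:
  increments:
    - {"linear": [0,-0.01,0],"yaw": 0}
    - {"linear": [0,-0.035,0],"yaw": 0}
    - {"linear": [0,-0.065,0],"yaw": 0}
    - {"linear": [0,-0.1,0],"yaw": 0}
    - {"linear": [0,-0.13,0],"yaw": 0}

```text
t: 6.72
tool_pos: [0.4851, -0.1074, 0.1833]
orientation: [-0.012, -2.219, 2.212]
force: [0.8, 0.4, -2.0]
opening: 0.0259
```

```bash
python3 look.py w7
python3 - <<'E'
from plant import robot
from h import *
go(robot,.51,.06,.2,-92.5,n=8,step=.035)
E
```

```text
6.775 [ 0.48713954 -0.10804851  0.1878596 ] 0.092 [ 3.3 -0.7  2.5] 0.025936253696601394
t 6.78 pos [ 0.4871 -0.108   0.1879] zdir -90.63 tilt 0.33 d [-0.0211 -0.0118 -0.1683] yaw 0.0327 rows 4.9
[-0.004, -0.002, -0.035] 0.007
[-0.009, -0.005, -0.069] 0.013
[-0.013, -0.007, -0.104] 0.02
[-0.017, -0.01, -0.139] 0.027
[-0.021, -0.012, -0.168] 0.033
```

View pics/w7.png

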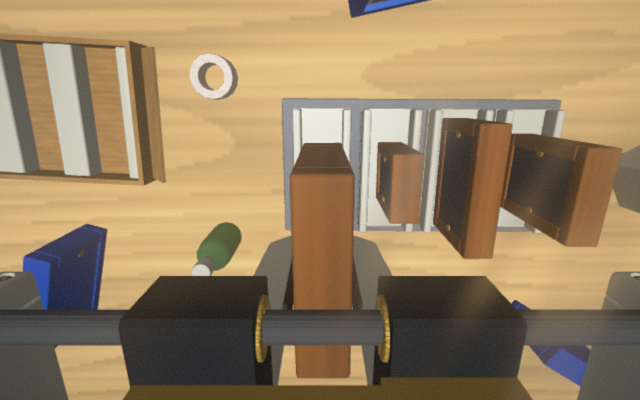

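Emit:
carry_out:
  increments:
    - {"linear": [-0.007,-0.003,-0.025],"yaw": 0.007}
    - {"linear": [-0.016,-0.006,-0.06],"yaw": 0.013}
    - {"linear": [-0.026,-0.009,-0.095],"yaw": 0.02}
    - {"linear": [-0.035,-0.012,-0.13],"yaw": 0.03}
    - {"linear": [-0.04,-0.012,-0.15],"yaw": 0.035}

```text
t: 7.4
tool_pos: [0.5287, 0.0432, 0.2]
orientation: [-0.055, -2.203, 2.199]
force: [-0.0, -0.1, -1.5]
opening: 0.0262
```

Emit:
carry_out:
  increments:
    - {"linear": [0,0,0],"yaw": 0}
    - {"linear": [0,0,0],"yaw": 0}

```text
t: 7.65
tool_pos: [0.5283, 0.0428, 0.1994]
orientation: [-0.054, -2.202, 2.2]
force: [-0.4, -1.2, -2.8]
opening: 0.0258
```

```bash
python3 look.py w8
```

```text
7.7 [0.52840128 0.04253706 0.19960261] 0.008 [ 0.7  0.6 -2.3] 0.025880822221712726
```

View pics/w8.png

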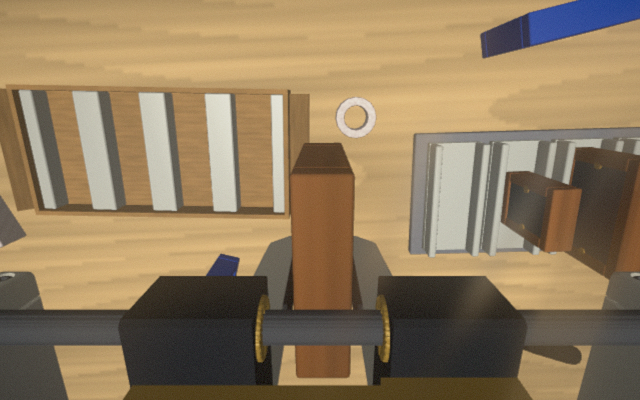

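The carton is fully in view, with rim corners near (9,87), (290,92), (290,215) and (38,212), and the frame is held squarely. I zoom in on the carton to measure it.

Run:
```python
import cv2
a=cv2.imread("pics/w8.png")
cv2.imwrite("pics/z5.png",cv2.resize(a[75:230,0:320],None,fx=2.5,fy=2.5,interpolation=cv2.INTER_CUBIC))
```

```text
(no output)
```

View pics/z5.png

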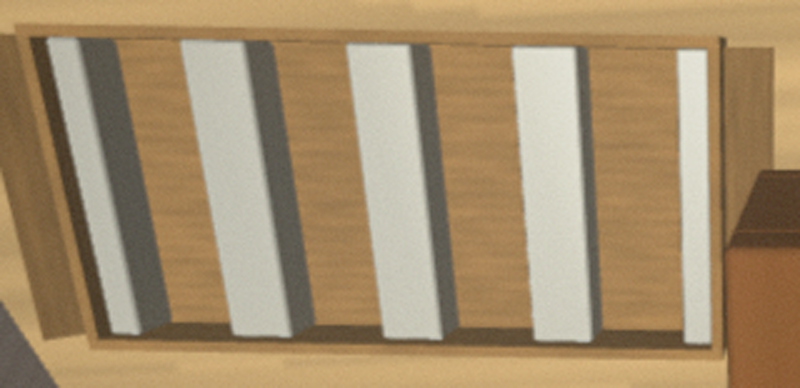

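Run:
```python
import pickle
from h import *
from plant import robot
p=pickle.load(open("w8.pkl","rb")); pt=robot.camera_params("top")
z=lambda u,v:((u+.5)/2.5-.5,(v+.5)/2.5-.5+75)
zt=lambda u,v:((u+.5)/4.4-.5+145,(v+.5)/4.4-.5+110)
P=lambda q:ray(p,*z(*q),.027)[:2]
Q=lambda q:ray(pt,*zt(*q),.027)[:2]
bars=[((48,38),(80,38),(140,333),(112,333)),((181,40),(244,42),(290,337),(233,336)),((348,44),(411,45),(442,339),(384,338)),((513,47),(577,47),(591,341),(535,341)),((678,50),(708,50),(711,343),(684,343))]
barst=[((123,60),(148,62),(122,276),(94,275)),((216,67),(264,70),(239,285),(191,281)),((333,76),(380,80),(356,294),(309,291)),((449,86),(495,89),(473,304),(426,300)),((565,96),(586,97),(566,313),(545,311))]
for nm,B,F in(("wrist",bars,P),("top",barst,Q)):
  C=[]
  for i in range(4):
    a,b=B[i],B[i+1]; L=[F(a[1]),F(b[0]),F(b[3]),F(a[2])]
    c=np.mean(L,0); ex=(L[0]+L[1]-L[2]-L[3])/2
    w=np.hypot(*((L[0]+L[3]-L[1]-L[2])/2)); C.append(c)
    print(nm,i,c.round(4),'w %.1f len %.1f yaw %.2f'%(w*1e3,np.hypot(*ex)*1e3,np.degrees(np.arctan2(ex[1],ex[0]))))
  d=C[0]-C[3]; print('row yaw %.2f'%np.degrees(np.arctan2(-d[0],d[1])),'pitch',np.hypot(*d)/3,'mid',np.mean(C,0))
r=[(16,27),(722,38),(722,356),(93,345)]
L=np.array([ray(p,*z(*q),.034)[:2] for q in r]);print(L.mean(0))
go(robot,.549,.1165,.2,-93.2,n=5,step=.035)
```

```text
wrist 0 [0.5632 0.3286] w 42.8 len 131.0 yaw -4.02
wrist 1 [0.5586 0.259 ] w 43.8 len 130.9 yaw -3.90
wrist 2 [0.5543 0.1889] w 43.2 len 130.8 yaw -3.68
wrist 3 [0.5503 0.1193] w 43.0 len 130.8 yaw -3.89
row yaw -3.53 pitch 0.06988204078373426 mid [0.55657959 0.2239396 ]
top 0 [0.5635 0.3313] w 41.0 len 130.9 yaw -3.02
top 1 [0.5595 0.2614] w 41.7 len 131.4 yaw -3.22
top 2 [0.5552 0.1917] w 41.6 len 130.7 yaw -3.48
top 3 [0.5506 0.1219] w 42.6 len 131.1 yaw -3.29
row yaw -3.52 pitch 0.06993511270075871 mid [0.55723516 0.22658914]
[0.55702697 0.22358461]
t 7.70 pos [0.5284 0.0425 0.1996] zdir -92.59 tilt 0.28 d [-0.0172 -0.0002 -0.0748] yaw 0.0107 rows 2.2
[-0.008, -0.0, -0.034] 0.005
[-0.016, -0.0, -0.068] 0.01
[-0.017, -0.0, -0.075] 0.011
```

Emit:
carry_out:
  increments:
    - {"linear": [-0.008,0,-0.03],"yaw": 0.006}
    - {"linear": [-0.015,0,-0.06],"yaw": 0.012}
    - {"linear": [-0.0185,0,-0.0785],"yaw": 0.016}
    - {"linear": [-0.0185,0,-0.0785],"yaw": 0.016}
    - {"linear": [-0.0185,0,-0.0785],"yaw": 0.016}

```text
t: 8.32
tool_pos: [0.5503, 0.1192, 0.1997]
orientation: [-0.072, -2.193, 2.191]
force: [-0.3, -0.1, -2.4]
opening: 0.0258
```

```bash
python3 look.py w9
python3 - <<'E'
from plant import robot
from h import *
go(robot,.5505,.12,.06,-93.5,n=5,step=.03)
E
```

```text
8.375 [0.55030829 0.11915593 0.19976568] 0.004 [-0.3 -0.  -1.7] 0.026183090676310392
t 8.38 pos [0.5503 0.1192 0.1998] zdir -93.55 tilt 0.26 d [ 0.0005  0.1398 -0.0007] yaw -0.0008 rows 4.7
[0.0, 0.03, -0.0] -0.0
[0.0, 0.06, -0.0] -0.0
[0.0, 0.09, -0.0] -0.001
[0.0, 0.12, -0.001] -0.001
[0.0, 0.14, -0.001] -0.001
```

View pics/w9.png

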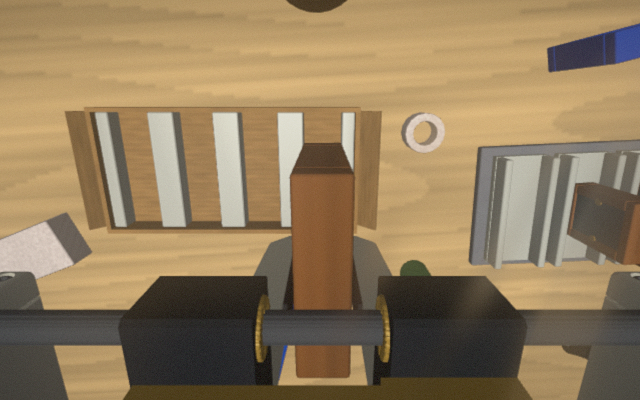

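The held frame is over the right-end compartment. The visible gap shows between its bars at columns 303 to 343, and the bottle at (414,270) is clear. I descend to just above the bars and check.

Emit:
carry_out:
  increments:
    - {"linear": [0,0.03,-0.001],"yaw": 0}
    - {"linear": [0,0.06,-0.001],"yaw": 0}
    - {"linear": [0,0.09,-0.001],"yaw": 0}
    - {"linear": [0,0.115,-0.001],"yaw": 0}
    - {"linear": [0,0.13,-0.001],"yaw": 0}

```text
t: 9.0
tool_pos: [0.5501, 0.1193, 0.0683]
orientation: [-0.072, -2.191, 2.19]
force: [-0.5, 1.0, -2.2]
opening: 0.026
```

```bash
python3 look.py w10;  python3 - <<'E'
import cv2
from plant import robot
im=robot.read_camera("scene")
cv2.imwrite("pics/s5.png",cv2.resize(im[110:250,300:490],None,fx=4.2,fy=4.2,interpolation=cv2.INTER_CUBIC))
E
```

```text
9.05 [0.54923197 0.11932042 0.06664541] 0.047 [-0.8 -0.9 -3.9] 0.026040966531090122
```

View pics/w10.png

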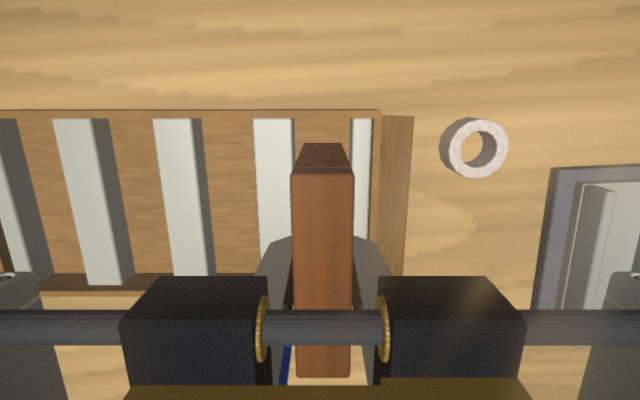

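View pics/s5.png

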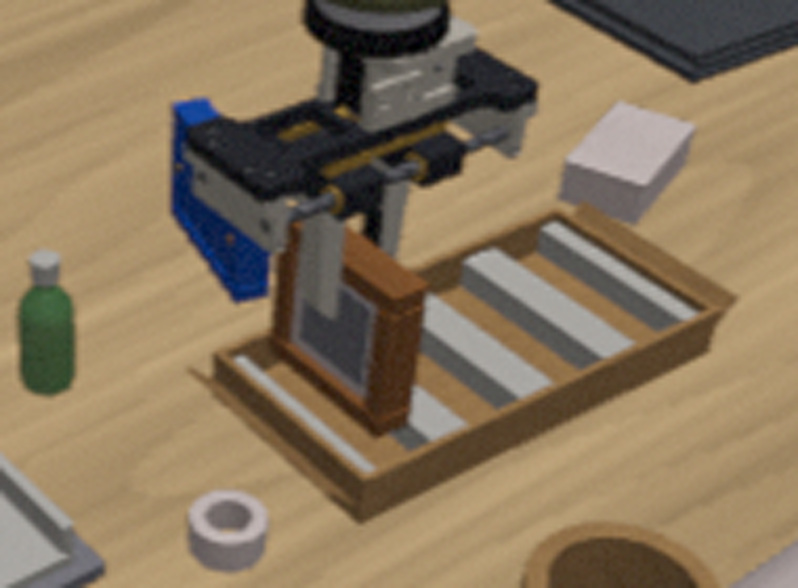

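Run:
```python
from h import *
from plant import robot
p=robot.camera_params("scene")
z=lambda u,v:((u+.5)/4.2-.5+300,(v+.5)/4.2-.5+110)
for n,q,h in(("frame bot -y,+x",(378,434),.035),("frame bot +y,+x",(410,425),.035),("bar4 far inner",(374,468),.027),("bar3 far left",(466,428),.027),("bar2 farR",(505,397),.027),("frame top -y+x",(386,302),.135),("frame top +y+x",(427,284),.135)): print(n,ray(p,*z(*q),h).round(4))
```

```text
frame bot -y,+x [0.5958 0.1091 0.035 ]
frame bot +y,+x [0.6012 0.1294 0.035 ]
bar4 far inner [0.6097 0.0936 0.027 ]
bar3 far left [0.6166 0.1609 0.027 ]
bar2 farR [0.6107 0.2003 0.027 ]
frame top -y+x [0.5982 0.0989 0.135 ]
frame top +y+x [0.5997 0.1282 0.135 ]
```

The scene view confirms both sides are clear of the bars. I lower slowly to the floor.

Emit:
carry_out:
  increments:
    - {"linear": [0,0.006,0],"yaw": 0}
    - {"linear": [0,0.013,0],"yaw": 0}
    - {"linear": [0,0.019,0],"yaw": 0}
    - {"linear": [0,0.024,0],"yaw": 0}
    - {"linear": [0,0.027,0],"yaw": 0}

```text
t: 9.72
tool_pos: [0.5495, 0.1195, 0.0406]
orientation: [-0.07, -2.19, 2.19]
force: [-0.4, 0.6, -1.9]
opening: 0.0257
```

Emit:
carry_out:
  increments:
    - {"linear": [0,0.001,0],"yaw": 0}
    - {"linear": [0,0.002,0],"yaw": 0}

```text
t: 9.98
tool_pos: [0.5496, 0.1196, 0.0387]
orientation: [-0.07, -2.191, 2.19]
force: [-0.6, 0.1, -2.0]
opening: 0.0262
```

Emit:
carry_out:
  increments:
    - {"linear": [0,0.001,0],"yaw": 0}
    - {"linear": [0,0.002,0],"yaw": 0}
    - {"linear": [0,0.002,0],"yaw": 0}

```text
t: 10.35
tool_pos: [0.5496, 0.1196, 0.0367]
orientation: [-0.07, -2.191, 2.19]
force: [-0.8, -0.6, -2.1]
opening: 0.0262
```

Emit:
carry_out:
  increments:
    - {"linear": [0,0.001,0],"yaw": 0}
    - {"linear": [0,0.001,0],"yaw": 0}

```text
t: 10.6
tool_pos: [0.5499, 0.1195, 0.0365]
orientation: [-0.07, -2.191, 2.19]
force: [-1.7, -0.7, 5.9]
opening: 0.026
```

Contact came at TCP z = 0.0365, exactly as predicted, with force going from -2 to +6 N. I release and rise.

Emit:
carry_out:
  increments:
    - {"linear": [0,0,0],"yaw": 0}
    - {"linear": [0,0,0],"yaw": 0}
    - {"linear": [0,0,0],"yaw": 0}
    - {"linear": [0,0,0],"yaw": 0}
  gripper: 0.5

```text
t: 11.1
tool_pos: [0.5499, 0.1195, 0.0364]
orientation: [-0.07, -2.191, 2.19]
force: [-0.3, 0.3, -0.3]
opening: 0.0466
```

Emit:
carry_out:
  increments:
    - {"linear": [0,-0.015,0],"yaw": 0}
    - {"linear": [0,-0.05,0],"yaw": 0}
    - {"linear": [0,-0.09,0],"yaw": 0}
    - {"linear": [0,-0.125,0],"yaw": 0}
    - {"linear": [0,-0.125,0],"yaw": 0}

```text
t: 11.72
tool_pos: [0.5525, 0.1199, 0.1667]
orientation: [-0.079, -2.196, 2.193]
force: [0.9, -1.1, -0.5]
opening: 0.0464
```

```bash
python3 look.py w11;  python3 - <<'E'
import cv2
from plant import robot
from h import *
im=robot.read_camera("scene")
cv2.imwrite("pics/s6.png",cv2.resize(im[110:250,300:490],None,fx=4.2,fy=4.2,interpolation=cv2.INTER_CUBIC))
go(robot,.488,-.177,.165,-91,n=10)
E
```

```text
11.775 [0.55112914 0.11973552 0.16413242] 0.05 [ 0.3  0.2 -0.9] 0.04668556807086566
t 11.82 pos [0.55   0.1196 0.1622] zdir -93.57 tilt 0.18 d [ 0.0434 -0.0031  0.2998] yaw -0.0449 rows 7.6
[0.006, -0.0, 0.04] -0.006
[0.011, -0.001, 0.079] -0.012
[0.017, -0.001, 0.119] -0.018
[0.023, -0.002, 0.158] -0.024
[0.029, -0.002, 0.198] -0.03
[0.034, -0.002, 0.238] -0.036
[0.04, -0.003, 0.277] -0.041
[0.043, -0.003, 0.3] -0.045
```

View pics/s6.png

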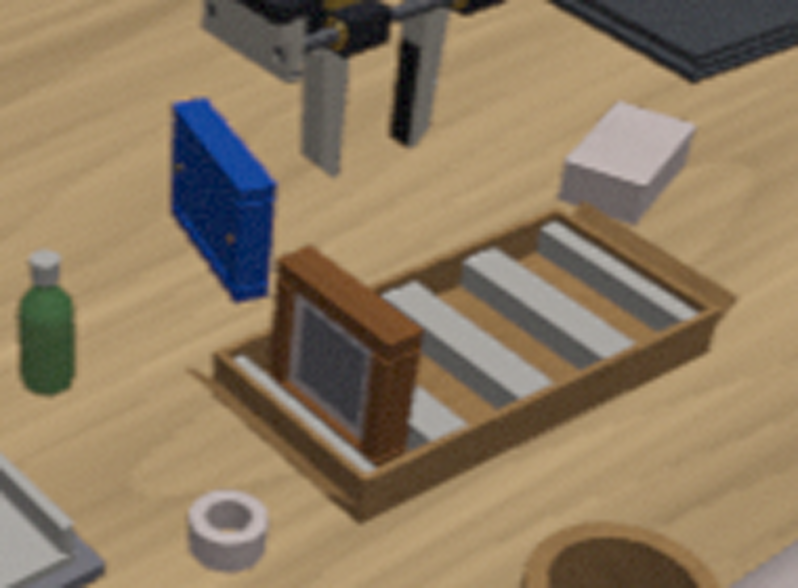

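The square frame stands upright in the right-end compartment, around (350,350) in the zoom. Next is the small frame.

Emit:
carry_out:
  increments:
    - {"linear": [0.006,0,0.04],"yaw": -0.006}
    - {"linear": [0.011,0,0.08],"yaw": -0.012}
    - {"linear": [0.017,0,0.12],"yaw": -0.018}
    - {"linear": [0.023,0,0.16],"yaw": -0.024}
    - {"linear": [0.029,0,0.2],"yaw": -0.03}

```text
t: 12.45
tool_pos: [0.5071, -0.0792, 0.1604]
orientation: [-0.036, -2.207, 2.204]
force: [0.6, -0.4, -0.1]
opening: 0.0464
```

Run:
```python
from plant import robot
from h import *
go(robot,.488,-.177,.16,-91,n=10)
```

```text
t 12.45 pos [ 0.5071 -0.0792  0.1604] zdir -91.84 tilt 0.07 d [0.016  0.0003 0.0984] yaw -0.0146 rows 2.5
[0.006, 0.0, 0.039] -0.006
[0.013, 0.0, 0.079] -0.012
[0.016, 0.0, 0.098] -0.015
```

Emit:
carry_out:
  increments:
    - {"linear": [0.006,0,0.04],"yaw": -0.006}
    - {"linear": [0.013,0,0.08],"yaw": -0.012}
    - {"linear": [0.016,0,0.098],"yaw": -0.015}
    - {"linear": [0.016,0,0.098],"yaw": -0.015}
    - {"linear": [0.016,0,0.098],"yaw": -0.015}

```text
t: 13.08
tool_pos: [0.488, -0.1754, 0.1599]
orientation: [-0.018, -2.215, 2.211]
force: [-0.6, -0.1, 0.2]
opening: 0.0462
```

```bash
python3 look.py w12
python3 - <<'E'
from plant import robot
from h import *
go(robot,.488,-.177,.0355,-91,n=10,step=.03)
E
```

```text
13.125 [ 0.48817065 -0.17533593  0.16001915] 0.006 [-0.3 -0.1  0.6] 0.04644819148742019
t 13.12 pos [ 0.4882 -0.1753  0.16  ] zdir -90.91 tilt 0.10 d [0.0002 0.1245 0.0019] yaw 0.0015 rows 4.2
[0.0, 0.03, 0.0] 0.0
[0.0, 0.06, 0.001] 0.001
[0.0, 0.09, 0.001] 0.001
[0.0, 0.12, 0.002] 0.001
[0.0, 0.125, 0.002] 0.001
```

View pics/w12.png

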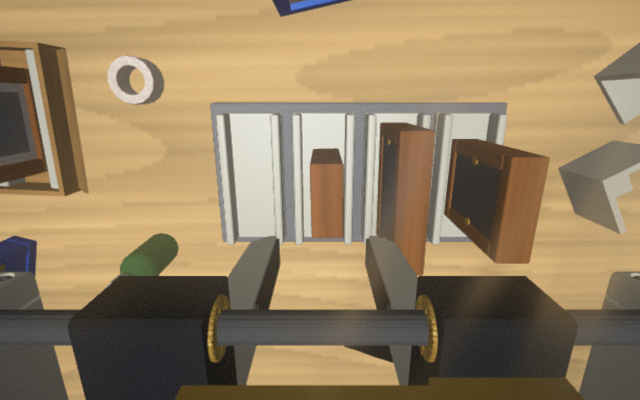

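The small frame's top is centred at column 326, between finger tips at 278 and 366, and the wide frame beside it clears the finger. I descend.

Emit:
carry_out:
  increments:
    - {"linear": [0,0.03,0.002],"yaw": 0}
    - {"linear": [0,0.06,0.002],"yaw": 0}
    - {"linear": [0,0.09,0.002],"yaw": 0}
    - {"linear": [0,0.115,0.002],"yaw": 0}
    - {"linear": [0,0.1245,0.002],"yaw": 0}

```text
t: 13.75
tool_pos: [0.4873, -0.1754, 0.0338]
orientation: [-0.013, -2.217, 2.21]
force: [-0.5, 0.2, 0.0]
opening: 0.0466
```

Emit:
carry_out:
  increments:
    - {"linear": [0,0,0],"yaw": 0}
    - {"linear": [0,0,0],"yaw": 0}
    - {"linear": [0,0,0],"yaw": 0}
    - {"linear": [0,0,0],"yaw": 0}
    - {"linear": [0,0,0],"yaw": 0}
  gripper: 0.1
  newtons: 20

```text
t: 14.38
tool_pos: [0.4883, -0.1758, 0.0351]
orientation: [-0.016, -2.217, 2.212]
force: [0.1, 1.0, 5.7]
opening: 0.0259
```

Emit:
carry_out:
  increments:
    - {"linear": [0,-0.01,0],"yaw": 0}
    - {"linear": [0,-0.035,0],"yaw": 0}
    - {"linear": [0,-0.07,0],"yaw": 0}
    - {"linear": [0,-0.105,0],"yaw": 0}
    - {"linear": [0,-0.14,0],"yaw": 0}

```text
t: 15.0
tool_pos: [0.488, -0.1761, 0.1767]
orientation: [-0.016, -2.217, 2.211]
force: [1.1, 0.1, -1.9]
opening: 0.0258
```

```bash
python3 look.py w13
python3 - <<'E'
from plant import robot
from h import *
go(robot,.555,.19,.175,-93.5,n=14,step=.035)
E
```

```text
15.05 [ 0.49046639 -0.17719705  0.1823369 ] 0.097 [ 1.7 -0.9  3.3] 0.026041908424752444
t 15.05 pos [ 0.4905 -0.1772  0.1823] zdir -90.84 tilt 0.37 d [-0.0591  0.0074 -0.3681] yaw 0.0465 rows 10.7
[-0.006, 0.001, -0.035] 0.004
[-0.011, 0.001, -0.069] 0.009
[-0.017, 0.002, -0.104] 0.013
[-0.022, 0.003, -0.138] 0.017
[-0.028, 0.003, -0.173] 0.022
[-0.033, 0.004, -0.207] 0.026
[-0.039, 0.005, -0.242] 0.031
[-0.044, 0.006, -0.276] 0.035
[-0.05, 0.006, -0.311] 0.039
[-0.055, 0.007, -0.346] 0.044
[-0.059, 0.007, -0.368] 0.047
```

View pics/w13.png

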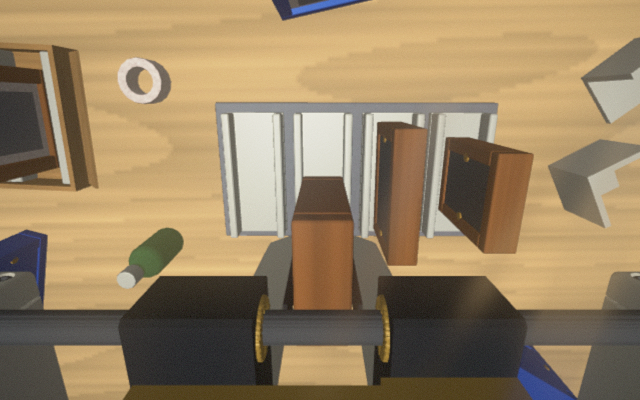

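The small frame is held squarely. I carry it with its underside about 0.165 m up, over everything.

Emit:
carry_out:
  increments:
    - {"linear": [-0.004,0,-0.025],"yaw": 0.003}
    - {"linear": [-0.01,0,-0.06],"yaw": 0.007}
    - {"linear": [-0.016,0,-0.1],"yaw": 0.012}
    - {"linear": [-0.022,0,-0.14],"yaw": 0.017}
    - {"linear": [-0.029,0,-0.18],"yaw": 0.022}

```text
t: 15.68
tool_pos: [0.522, 0.0035, 0.1826]
orientation: [-0.048, -2.205, 2.207]
force: [0.9, 0.3, -1.2]
opening: 0.0261
```

Run:
```python
from plant import robot
from h import *
go(robot,.555,.19,.18,-93.5,n=14,step=.04)
```

```text
t 15.68 pos [0.522  0.0035 0.1826] zdir -92.13 tilt 0.38 d [-0.026   0.0026 -0.1876] yaw 0.0240 rows 4.7
[-0.005, 0.001, -0.04] 0.005
[-0.011, 0.001, -0.079] 0.01
[-0.016, 0.002, -0.119] 0.015
[-0.022, 0.002, -0.158] 0.02
[-0.026, 0.003, -0.188] 0.024
```

Emit:
carry_out:
  increments:
    - {"linear": [-0.005,0,-0.04],"yaw": 0.005}
    - {"linear": [-0.011,0,-0.08],"yaw": 0.01}
    - {"linear": [-0.016,0,-0.12],"yaw": 0.015}
    - {"linear": [-0.022,0,-0.158],"yaw": 0.02}
    - {"linear": [-0.026,0,-0.188],"yaw": 0.024}

```text
t: 16.3
tool_pos: [0.5549, 0.1919, 0.1826]
orientation: [-0.074, -2.193, 2.194]
force: [0.4, -0.0, -1.8]
opening: 0.0261
```

Emit:
carry_out:
  increments:
    - {"linear": [0,0,0],"yaw": 0}

```text
t: 16.42
tool_pos: [0.5545, 0.1937, 0.1823]
orientation: [-0.07, -2.194, 2.195]
force: [0.1, -1.3, -1.3]
opening: 0.0255
```

```bash
python3 look.py w14
python3 - <<'E'
from plant import robot
from h import *
go(robot,.555,.19,.045,-93.5,n=14,step=.03)
E
```

```text
16.475 [0.55447084 0.19259993 0.18229374] 0.03 [-0.3 -0.6 -1.8] 0.025698415842027856
t 16.48 pos [0.5545 0.1926 0.1823] zdir -93.37 tilt 0.33 d [1.000e-04 1.373e-01 2.400e-03] yaw 0.0022 rows 4.6
[0.0, 0.03, 0.001] 0.0
[0.0, 0.06, 0.001] 0.001
[0.0, 0.09, 0.002] 0.001
[0.0, 0.12, 0.002] 0.002
[0.0, 0.137, 0.002] 0.002
```

View pics/w14.png

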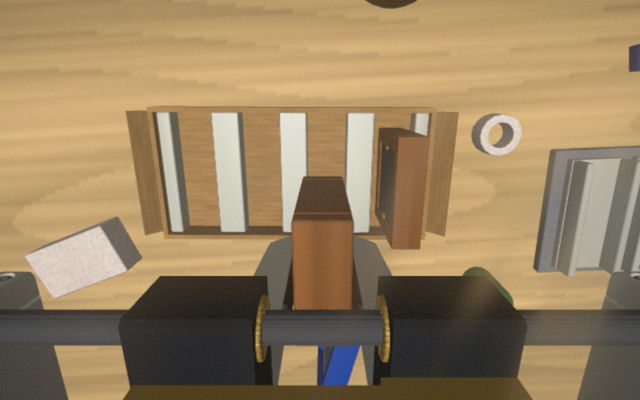

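The square frame stands in the right-end compartment at (405,190) and the small one is over the next, between the bars at 293 and 360. I descend.

Emit:
carry_out:
  increments:
    - {"linear": [0,0.03,0.001],"yaw": 0}
    - {"linear": [0,0.06,0.002],"yaw": 0}
    - {"linear": [0,0.09,0.002],"yaw": 0}
    - {"linear": [0,0.115,0.002],"yaw": 0}
    - {"linear": [0,0.13,0.002],"yaw": 0}

```text
t: 17.1
tool_pos: [0.5542, 0.189, 0.0508]
orientation: [-0.07, -2.191, 2.195]
force: [0.1, -0.8, -0.4]
opening: 0.026
```

Run:
```python
import cv2
from plant import robot
from h import *
im=robot.read_camera("scene")
cv2.imwrite("pics/s7.png",cv2.resize(im[110:250,300:490],None,fx=4.2,fy=4.2,interpolation=cv2.INTER_CUBIC))
go(robot,.555,.19,.0205,-93.5)
```

```text
t 17.15 pos [0.5534 0.189  0.0492] zdir -93.43 tilt 0.18 d [-0.0015  0.0287 -0.0012] yaw 0.0012 rows 0.7
[-0.001, 0.029, -0.001] 0.001
```

View pics/s7.png

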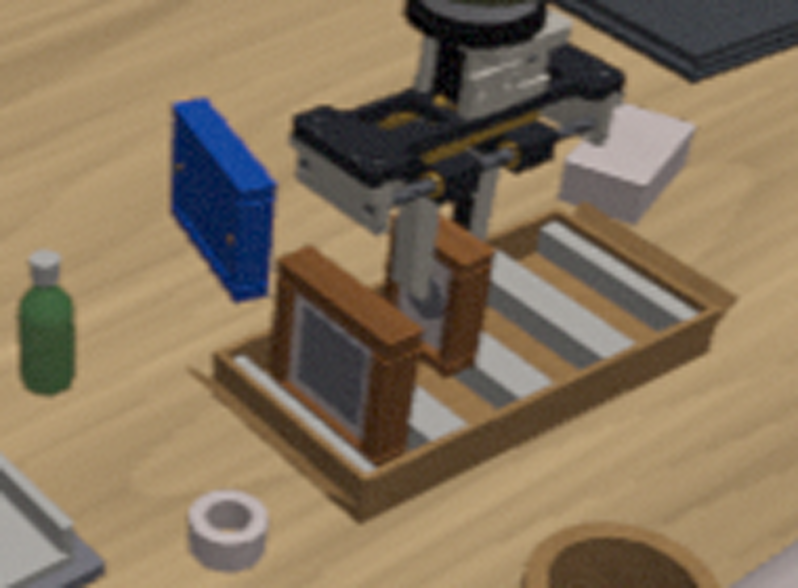

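Emit:
carry_out:
  increments:
    - {"linear": [0,0.006,-0.001],"yaw": 0}
    - {"linear": [0,0.013,-0.001],"yaw": 0}
    - {"linear": [0,0.02,-0.001],"yaw": 0}
    - {"linear": [0,0.024,-0.001],"yaw": 0}
    - {"linear": [0,0.026,-0.001],"yaw": 0}

```text
t: 17.77
tool_pos: [0.5535, 0.1899, 0.023]
orientation: [-0.068, -2.189, 2.195]
force: [0.0, -0.0, -0.9]
opening: 0.0259
```

Emit:
carry_out:
  increments:
    - {"linear": [0,0.001,0],"yaw": 0}
    - {"linear": [0,0.002,0],"yaw": 0}

```text
t: 18.02
tool_pos: [0.5536, 0.19, 0.0211]
orientation: [-0.068, -2.19, 2.195]
force: [0.2, 0.8, -1.6]
opening: 0.0261
```

Emit:
carry_out:
  increments:
    - {"linear": [0,0.001,0],"yaw": 0}
    - {"linear": [0,0.001,0],"yaw": 0}

```text
t: 18.27
tool_pos: [0.5538, 0.19, 0.0203]
orientation: [-0.068, -2.19, 2.195]
force: [-0.5, -0.5, -0.5]
opening: 0.0257
```

Emit:
carry_out:
  increments:
    - {"linear": [0,0.001,0],"yaw": 0}
    - {"linear": [0,0.001,0],"yaw": 0}

```text
t: 18.52
tool_pos: [0.554, 0.19, 0.0202]
orientation: [-0.069, -2.19, 2.195]
force: [-2.3, -0.9, 5.9]
opening: 0.026
```

Contact with the floor at z = 0.0202. I release and rise.

Emit:
carry_out:
  increments:
    - {"linear": [0,0,0],"yaw": 0}
    - {"linear": [0,0,0],"yaw": 0}
    - {"linear": [0,0,0],"yaw": 0}
    - {"linear": [0,0,0],"yaw": 0}
  gripper: 0.5

```text
t: 19.02
tool_pos: [0.5539, 0.19, 0.02]
orientation: [-0.069, -2.19, 2.195]
force: [-0.3, 0.1, -0.2]
opening: 0.0464
```

Emit:
carry_out:
  increments:
    - {"linear": [0,-0.015,0],"yaw": 0}
    - {"linear": [0,-0.05,0],"yaw": 0}
    - {"linear": [0,-0.09,0],"yaw": 0}
    - {"linear": [0,-0.13,0],"yaw": 0}
    - {"linear": [0,-0.145,0],"yaw": 0}

```text
t: 19.65
tool_pos: [0.5554, 0.1909, 0.1693]
orientation: [-0.075, -2.194, 2.196]
force: [0.1, 0.6, -0.3]
opening: 0.046
```

```bash
python3 look.py w15;  python3 - <<'E'
import cv2
from plant import robot
from h import *
go(robot,.485,-.2435,.165,-91,n=12)
E
```

```text
19.7 [0.55560902 0.19086646 0.16981769] 0.05 [1.3 1.  1.2] 0.04622805782197574
t 19.70 pos [0.5556 0.1909 0.1698] zdir -93.42 tilt 0.50 d [0.0446 0.0046 0.4378] yaw -0.0422 rows 11.0
[0.004, 0.0, 0.04] -0.004
[0.008, 0.001, 0.08] -0.008
[0.012, 0.001, 0.119] -0.012
[0.016, 0.002, 0.159] -0.015
[0.02, 0.002, 0.199] -0.019
[0.024, 0.002, 0.239] -0.023
[0.028, 0.003, 0.279] -0.027
[0.032, 0.003, 0.318] -0.031
[0.036, 0.004, 0.358] -0.035
[0.041, 0.004, 0.398] -0.038
[0.045, 0.005, 0.438] -0.042
[0.045, 0.005, 0.438] -0.042
```

View pics/w15.png

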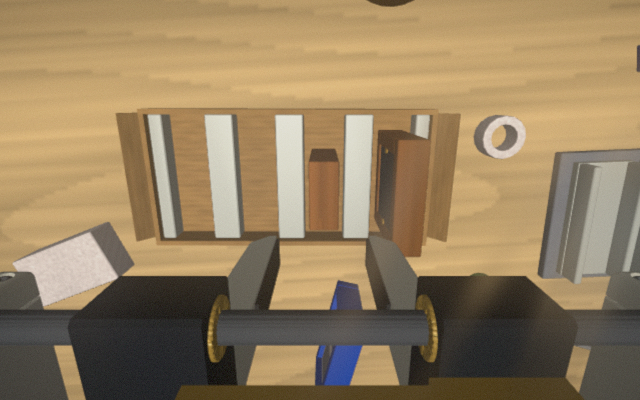

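The small frame stands at (324,190) in the second compartment. Next is the wide frame.

Emit:
carry_out:
  increments:
    - {"linear": [0.004,0,0.04],"yaw": -0.004}
    - {"linear": [0.009,0,0.09],"yaw": -0.008}
    - {"linear": [0.014,0,0.14],"yaw": -0.013}
    - {"linear": [0.019,0,0.19],"yaw": -0.018}
    - {"linear": [0.024,0,0.24],"yaw": -0.023}

```text
t: 20.32
tool_pos: [0.516, -0.0486, 0.168]
orientation: [-0.047, -2.206, 2.207]
force: [0.9, -0.5, -0.5]
opening: 0.0467
```

Run:
```python
from plant import robot
from h import *
go(robot,.4845,-.2435,.165,-91,n=12)
```

```text
t 20.32 pos [ 0.516  -0.0486  0.168 ] zdir -92.08 tilt 0.38 d [0.0244 0.0029 0.1959] yaw -0.0188 rows 4.9
[0.005, 0.001, 0.04] -0.004
[0.01, 0.001, 0.079] -0.008
[0.015, 0.002, 0.119] -0.011
[0.02, 0.002, 0.159] -0.015
[0.024, 0.003, 0.196] -0.019
```

Emit:
carry_out:
  increments:
    - {"linear": [0.005,0,0.04],"yaw": -0.004}
    - {"linear": [0.01,0,0.08],"yaw": -0.008}
    - {"linear": [0.016,0,0.13],"yaw": -0.012}
    - {"linear": [0.021,0,0.17],"yaw": -0.016}
    - {"linear": [0.024,0,0.196],"yaw": -0.019}

```text
t: 20.95
tool_pos: [0.4835, -0.245, 0.166]
orientation: [-0.025, -2.215, 2.213]
force: [0.5, 0.6, 1.0]
opening: 0.0465
```

Emit:
carry_out:
  increments:
    - {"linear": [0,0,0],"yaw": 0}

```text
t: 21.08
tool_pos: [0.4823, -0.2461, 0.1644]
orientation: [-0.026, -2.214, 2.21]
force: [0.2, 1.4, -0.4]
opening: 0.0463
```

```bash
python3 look.py w16
python3 - <<'E'
from plant import robot
from h import *
go(robot,.4845,-.2435,.0415,-91,n=10,step=.03)
E
```

```text
21.125 [ 0.48234626 -0.24502086  0.16416484] 0.033 [ 0.6 -0.4 -0.1] 0.046815423265707375
t 21.12 pos [ 0.4823 -0.245   0.1642] zdir -91.18 tilt 0.18 d [-0.0019  0.1227 -0.0013] yaw -0.0032 rows 4.1
[-0.0, 0.03, -0.0] -0.001
[-0.001, 0.06, -0.001] -0.002
[-0.001, 0.09, -0.001] -0.002
[-0.002, 0.12, -0.001] -0.003
[-0.002, 0.123, -0.001] -0.003
```

View pics/w16.png

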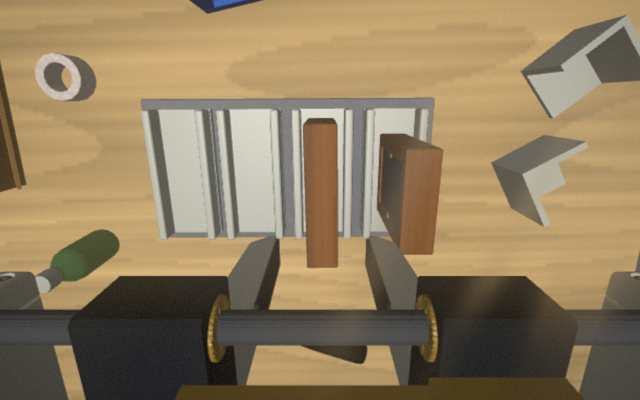

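The wide frame is centred at column 321 between the fingers. I descend and grip.

Emit:
carry_out:
  increments:
    - {"linear": [-0.002,0.03,-0.001],"yaw": -0.003}
    - {"linear": [-0.002,0.06,-0.001],"yaw": -0.003}
    - {"linear": [-0.002,0.09,-0.001],"yaw": -0.003}
    - {"linear": [-0.002,0.113,-0.001],"yaw": -0.003}
    - {"linear": [-0.002,0.122,-0.001],"yaw": -0.003}

```text
t: 21.75
tool_pos: [0.4834, -0.2416, 0.0399]
orientation: [-0.017, -2.218, 2.207]
force: [0.2, 0.1, 0.3]
opening: 0.0464
```

Emit:
carry_out:
  increments:
    - {"linear": [0,0,0],"yaw": 0}
    - {"linear": [0,0,0],"yaw": 0}
    - {"linear": [0,0,0],"yaw": 0}
    - {"linear": [0,0,0],"yaw": 0}
    - {"linear": [0,0,0],"yaw": 0}
  gripper: 0.1
  newtons: 20

```text
t: 22.38
tool_pos: [0.4842, -0.242, 0.041]
orientation: [-0.019, -2.218, 2.209]
force: [-0.4, 0.4, 5.8]
opening: 0.0259
```

Emit:
carry_out:
  increments:
    - {"linear": [0,-0.01,0],"yaw": 0}
    - {"linear": [0,-0.035,0],"yaw": 0}
    - {"linear": [0,-0.07,0],"yaw": 0}
    - {"linear": [0,-0.105,0],"yaw": 0}
    - {"linear": [0,-0.14,0],"yaw": 0}

```text
t: 23.0
tool_pos: [0.4837, -0.2424, 0.1823]
orientation: [-0.019, -2.218, 2.209]
force: [-0.2, 0.8, -1.6]
opening: 0.0259
```

```bash
python3 look.py w17
python3 - <<'E'
from plant import robot
from h import *
go(robot,.559,.26,.19,-93.5,n=14,step=.04)
E
```

```text
23.05 [ 0.48602636 -0.24383162  0.18813998] 0.096 [ 2.2 -1.8  3. ] 0.02568917570018086
t 23.05 pos [ 0.486  -0.2438  0.1881] zdir -90.95 tilt 0.37 d [-0.0646 -0.0014 -0.505 ] yaw 0.0445 rows 12.7
[-0.005, -0.0, -0.04] 0.003
[-0.01, -0.0, -0.079] 0.007
[-0.015, -0.0, -0.119] 0.01
[-0.02, -0.0, -0.159] 0.014
[-0.025, -0.001, -0.198] 0.017
[-0.03, -0.001, -0.238] 0.021
[-0.036, -0.001, -0.278] 0.024
[-0.041, -0.001, -0.317] 0.028
[-0.046, -0.001, -0.357] 0.031
[-0.051, -0.001, -0.397] 0.035
[-0.056, -0.001, -0.436] 0.038
[-0.061, -0.001, -0.476] 0.042
[-0.065, -0.001, -0.505] 0.044
```

View pics/w17.png

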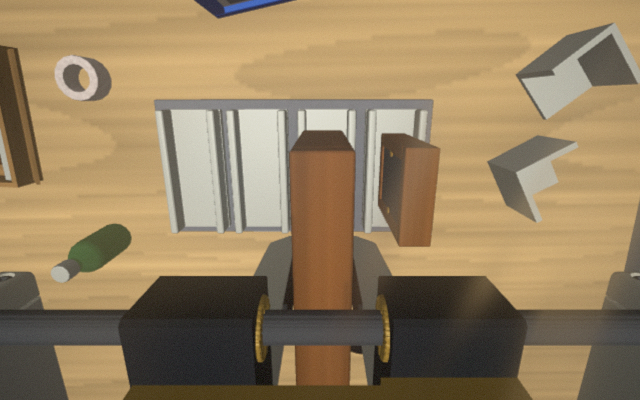

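Emit:
carry_out:
  increments:
    - {"linear": [-0.003,0,-0.025],"yaw": 0.002}
    - {"linear": [-0.008,0,-0.065],"yaw": 0.006}
    - {"linear": [-0.013,0,-0.105],"yaw": 0.01}
    - {"linear": [-0.018,0,-0.145],"yaw": 0.013}
    - {"linear": [-0.024,0,-0.19],"yaw": 0.017}

```text
t: 23.68
tool_pos: [0.5129, -0.0532, 0.1883]
orientation: [-0.045, -2.207, 2.207]
force: [0.4, 0.1, -1.6]
opening: 0.0259
```

Run:
```python
from plant import robot
from h import *
go(robot,.559,.26,.19,-93.5,n=14,step=.04)
```

```text
t 23.68 pos [ 0.5129 -0.0532  0.1883] zdir -91.98 tilt 0.36 d [-0.0352 -0.0015 -0.3146] yaw 0.0265 rows 7.9
[-0.004, -0.0, -0.04] 0.003
[-0.009, -0.0, -0.08] 0.007
[-0.013, -0.001, -0.119] 0.01
[-0.018, -0.001, -0.159] 0.013
[-0.022, -0.001, -0.199] 0.017
[-0.027, -0.001, -0.239] 0.02
[-0.031, -0.001, -0.278] 0.023
[-0.035, -0.001, -0.315] 0.027
```

Emit:
carry_out:
  increments:
    - {"linear": [-0.004,0,-0.04],"yaw": 0.003}
    - {"linear": [-0.009,0,-0.08],"yaw": 0.007}
    - {"linear": [-0.013,0,-0.12],"yaw": 0.01}
    - {"linear": [-0.018,0,-0.16],"yaw": 0.013}
    - {"linear": [-0.023,0,-0.205],"yaw": 0.017}

```text
t: 24.3
tool_pos: [0.5428, 0.152, 0.1884]
orientation: [-0.064, -2.198, 2.198]
force: [0.4, 0.8, -1.9]
opening: 0.0261
```

Run:
```python
from plant import robot
from h import *
go(robot,.559,.26,.19,-93.5,n=14,step=.04)
```

```text
t 24.30 pos [0.5428 0.152  0.1884] zdir -92.98 tilt 0.34 d [-0.0105 -0.0015 -0.1087] yaw 0.0091 rows 2.7
[-0.004, -0.001, -0.04] 0.003
[-0.008, -0.001, -0.08] 0.007
[-0.011, -0.002, -0.109] 0.009
```

Emit:
carry_out:
  increments:
    - {"linear": [-0.004,0,-0.04],"yaw": 0.003}
    - {"linear": [-0.008,0,-0.08],"yaw": 0.007}
    - {"linear": [-0.0105,0,-0.108],"yaw": 0.009}
    - {"linear": [-0.0105,0,-0.108],"yaw": 0.009}
    - {"linear": [-0.0105,0,-0.108],"yaw": 0.009}

```text
t: 24.92
tool_pos: [0.5587, 0.2586, 0.1881]
orientation: [-0.073, -2.192, 2.194]
force: [0.3, -0.1, -2.1]
opening: 0.026
```

```bash
python3 look.py w18
python3 - <<'E'
from plant import robot
from h import *
go(robot,.559,.26,.055,-93.5,n=14,step=.03)
E
```

```text
24.975 [0.55880597 0.2583436  0.18825342] 0.008 [-0.2  0.6 -1.4] 0.025819931399225584
t 24.98 pos [0.5588 0.2583 0.1883] zdir -93.53 tilt 0.32 d [ 0.0006  0.1333 -0.0017] yaw -0.0006 rows 4.4
[0.0, 0.03, -0.0] -0.0
[0.0, 0.06, -0.001] -0.0
[0.0, 0.09, -0.001] -0.0
[0.001, 0.12, -0.002] -0.001
[0.001, 0.133, -0.002] -0.001
```

View pics/w18.png

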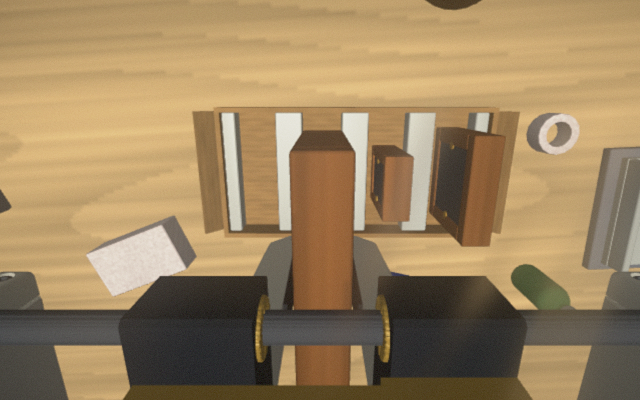

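The wide frame is over the third compartment from the right, between the bars at 288 and 355. The x clearance here is only about 7 mm, so I check it before the last centimetres.

Emit:
carry_out:
  increments:
    - {"linear": [0,0.03,-0.001],"yaw": 0}
    - {"linear": [0,0.06,-0.001],"yaw": 0}
    - {"linear": [0,0.09,-0.001],"yaw": 0}
    - {"linear": [0,0.113,-0.001],"yaw": 0}
    - {"linear": [0,0.125,-0.001],"yaw": 0}

```text
t: 25.6
tool_pos: [0.5588, 0.2577, 0.0618]
orientation: [-0.073, -2.189, 2.193]
force: [-0.6, 1.0, -1.7]
opening: 0.0258
```

Emit:
carry_out:
  increments:
    - {"linear": [0,0,0],"yaw": 0}

```text
t: 25.72
tool_pos: [0.5584, 0.2569, 0.0613]
orientation: [-0.073, -2.188, 2.193]
force: [-0.4, 0.0, -1.8]
opening: 0.0259
```

```bash
python3 look.py w19
python3 - <<'E'
import cv2
from plant import robot
from h import *
im=robot.read_camera("scene")
cv2.imwrite("pics/s8.png",cv2.resize(im[110:250,340:490],None,fx=4.2,fy=4.2,interpolation=cv2.INTER_CUBIC))
im=robot.read_camera("top")
cv2.imwrite("pics/t8.png",cv2.resize(im[100:225,145:325],None,fx=4.4,fy=4.4,interpolation=cv2.INTER_CUBIC))
go(robot,.559,.26,.026,-93.5)
E
```

```text
25.775 [0.55890218 0.25706778 0.06204107] 0.018 [ 0.4  0.  -1.7] 0.025716754645625117
t 25.88 pos [0.5597 0.2577 0.0631] zdir -93.63 tilt 0.31 d [ 0.001   0.0371 -0.0022] yaw -0.0023 rows 0.9
[0.001, 0.037, -0.002] -0.002
```

View pics/s8.png

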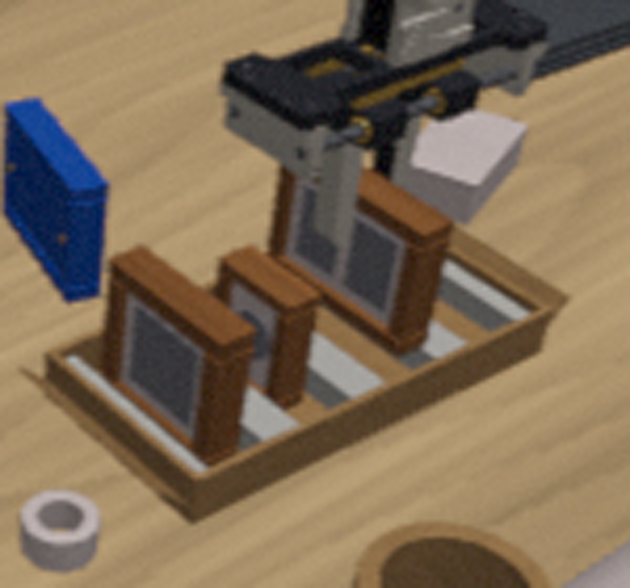

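View pics/w19.png

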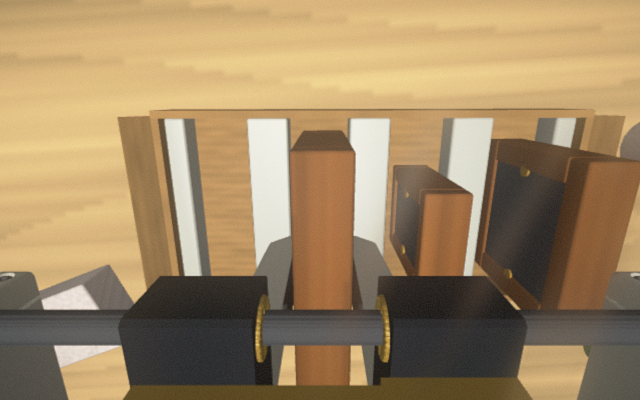

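Run:
```python
from h import *
from plant import robot
p=robot.camera_params("scene")
z=lambda u,v:((u+.5)/4.2-.5+340,(v+.5)/4.2-.5+110)
c=np.array([.559,.26]); th=np.radians(-3.5); ex=np.array([np.cos(th),np.sin(th)]); ey=np.array([-ex[1],ex[0]])
def L(n,q,h):
    X=ray(p,*z(*q),h)[:2]-c; print(n,'local x %.1f y %.1f mm'%(X@ex*1e3,X@ey*1e3))
L("frame bot -y",(400,353),.041); L("frame bot +y",(427,342),.041)
L("frame top -y",(411,240),.131); L("frame top +y",(452,226),.131)
L("bar1 far inner (top)",(466,345),.027); L("bar2 far",(382,384),.027); L("rim outer far right corner",(193,480),.034); L("rim outer far left",(555,310),.034)
w=__import__('pickle').load(open('w19.pkl','rb'))
for n,q,h in(("wrist frame top far L",(291,152),.131),("R",(354,152),.131),("wall far inner near bar1",(290,118),.034),("wall far inner",(350,118),.034),("bar1 right far",(289,119),.027),("bar2 left far",(350,119),.027)):
    X=ray(w,*q,h)[:2]-c; print(n,'local x %.1f y %.1f'%(X@ex*1e3,X@ey*1e3))
```

```text
frame bot -y local x 56.9 y -9.2 mm
frame bot +y local x 58.1 y 12.2 mm
frame top -y local x 60.2 y -25.1 mm
frame top +y local x 63.0 y 4.7 mm
bar1 far inner (top) local x 62.1 y 45.5 mm
bar2 far local x 61.1 y -25.3 mm
rim outer far right corner local x 70.0 y -181.2 mm
rim outer far left local x 73.3 y 110.9 mm
wrist frame top far L local x 58.1 y 8.9
R local x 58.0 y -15.3
wall far inner near bar1 local x 65.9 y 17.8
wall far inner local x 65.9 y -21.5
bar1 right far local x 64.9 y 19.1
bar2 left far local x 64.8 y -22.1
```

The far end is about 58 mm out against a 66 mm wall, and y is centred within 2 mm. I lower it.

Emit:
carry_out:
  increments:
    - {"linear": [0.001,0.008,-0.001],"yaw": 0}
    - {"linear": [0.001,0.016,-0.002],"yaw": 0}
    - {"linear": [0.001,0.024,-0.002],"yaw": 0}
    - {"linear": [0.001,0.03,-0.002],"yaw": 0}
    - {"linear": [0.001,0.034,-0.002],"yaw": 0}

```text
t: 26.5
tool_pos: [0.5587, 0.2596, 0.0284]
orientation: [-0.075, -2.19, 2.193]
force: [0.1, -0.5, -1.4]
opening: 0.0258
```

Emit:
carry_out:
  increments:
    - {"linear": [0,0.001,0],"yaw": 0}
    - {"linear": [0,0.002,0],"yaw": 0}

```text
t: 26.75
tool_pos: [0.5588, 0.2597, 0.0264]
orientation: [-0.075, -2.19, 2.193]
force: [0.1, -0.3, -1.8]
opening: 0.0257
```

Emit:
carry_out:
  increments:
    - {"linear": [0,0.001,0],"yaw": 0}
    - {"linear": [0,0.001,0],"yaw": 0}

```text
t: 27.0
tool_pos: [0.5592, 0.2597, 0.0261]
orientation: [-0.075, -2.191, 2.193]
force: [-0.3, -1.0, 2.6]
opening: 0.026
```

Floor contact at z = 0.0261, with force at +2.6 N. I release and rise.

Emit:
carry_out:
  increments:
    - {"linear": [0,0,0],"yaw": 0}
    - {"linear": [0,0,0],"yaw": 0}
    - {"linear": [0,0,0],"yaw": 0}
    - {"linear": [0,0,0],"yaw": 0}
  gripper: 0.5

```text
t: 27.5
tool_pos: [0.5592, 0.2597, 0.026]
orientation: [-0.075, -2.191, 2.193]
force: [-0.3, 0.1, 0.2]
opening: 0.0466
```

Emit:
carry_out:
  increments:
    - {"linear": [0,-0.015,0],"yaw": 0}
    - {"linear": [0,-0.05,0],"yaw": 0}
    - {"linear": [0,-0.09,0],"yaw": 0}
    - {"linear": [0,-0.13,0],"yaw": 0}
    - {"linear": [0,-0.15,0],"yaw": 0}

```text
t: 28.12
tool_pos: [0.5598, 0.2604, 0.1801]
orientation: [-0.081, -2.195, 2.193]
force: [0.6, 0.6, 0.4]
opening: 0.0464
```

```bash
python3 look.py w20;  python3 - <<'E'
from plant import robot
from h import *
go(robot,.4865,-.3145,.18,-91,n=5,step=.05)
E
```

```text
28.175 [0.56044361 0.26069364 0.18185508] 0.064 [0.  0.2 2.8] 0.046310193047587524
t 28.18 pos [0.5604 0.2607 0.1819] zdir -93.63 tilt 0.69 d [3.740e-02 3.000e-04 5.787e-01] yaw -0.0459 rows 11.6
[0.003, 0.0, 0.05] -0.004
[0.006, 0.0, 0.1] -0.008
[0.01, 0.0, 0.15] -0.012
[0.013, 0.0, 0.2] -0.016
[0.016, 0.0, 0.249] -0.02
```

View pics/w20.png

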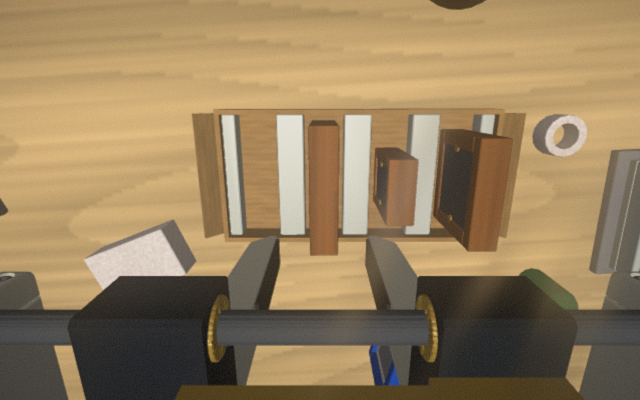

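Three frames are placed; the wide one stands at (323,188). Back to the row for the tall one.

Emit:
carry_out:
  increments:
    - {"linear": [0.003,0,0.05],"yaw": -0.004}
    - {"linear": [0.006,0,0.1],"yaw": -0.008}
    - {"linear": [0.01,0,0.15],"yaw": -0.012}
    - {"linear": [0.013,0,0.2],"yaw": -0.016}
    - {"linear": [0.016,0,0.25],"yaw": -0.02}

```text
t: 28.8
tool_pos: [0.5276, 0.0108, 0.1799]
orientation: [-0.059, -2.206, 2.203]
force: [1.0, -0.7, -0.8]
opening: 0.0468
```

Run:
```python
from plant import robot
from h import *
go(robot,.4865,-.3145,.18,-91,n=5,step=.05)
```

```text
t 28.80 pos [0.5276 0.0108 0.1799] zdir -92.46 tilt 0.59 d [ 0.0271 -0.0009  0.3267] yaw -0.0255 rows 6.6
[0.004, -0.0, 0.05] -0.004
[0.008, -0.0, 0.1] -0.008
[0.012, -0.0, 0.149] -0.012
[0.017, -0.001, 0.199] -0.016
[0.021, -0.001, 0.249] -0.019
```

Emit:
carry_out:
  increments:
    - {"linear": [0.004,0,0.05],"yaw": -0.004}
    - {"linear": [0.008,0,0.1],"yaw": -0.008}
    - {"linear": [0.012,0,0.15],"yaw": -0.012}
    - {"linear": [0.017,0,0.2],"yaw": -0.016}
    - {"linear": [0.021,0,0.25],"yaw": -0.019}

```text
t: 29.42
tool_pos: [0.4948, -0.2393, 0.1779]
orientation: [-0.036, -2.216, 2.211]
force: [0.2, -0.3, -0.1]
opening: 0.0463
```

Run:
```python
from plant import robot
from h import *
go(robot,.4865,-.3145,.18,-91,n=5,step=.05)
```

```text
t 29.43 pos [ 0.4948 -0.2393  0.1779] zdir -91.38 tilt 0.52 d [ 0.0065 -0.0023  0.0753] yaw -0.0065 rows 1.5
[0.004, -0.002, 0.05] -0.004
[0.006, -0.002, 0.075] -0.007
```

Emit:
carry_out:
  increments:
    - {"linear": [0.004,-0.001,0.04],"yaw": -0.004}
    - {"linear": [0.006,-0.002,0.075],"yaw": -0.007}
    - {"linear": [0.006,-0.002,0.075],"yaw": -0.007}
    - {"linear": [0.006,-0.002,0.075],"yaw": -0.007}

```text
t: 29.92
tool_pos: [0.4866, -0.3134, 0.1786]
orientation: [-0.028, -2.221, 2.212]
force: [0.6, -0.3, 0.1]
opening: 0.0466
```

```bash
python3 look.py w21
python3 - <<'E'
from plant import robot
from h import *
go(robot,.4865,-.3145,.0635,-91,n=5,step=.03)
E
```

```text
29.975 [ 0.48685305 -0.31310174  0.17888337] 0.013 [0.4 0.2 0. ] 0.046571060753219616
t 29.98 pos [ 0.4869 -0.3131  0.1789] zdir -90.95 tilt 0.50 d [0.0012 0.1154 0.0018] yaw 0.0009 rows 3.8
[0.0, 0.03, 0.0] 0.0
[0.001, 0.06, 0.001] 0.0
[0.001, 0.09, 0.001] 0.001
[0.001, 0.115, 0.002] 0.001
```

View pics/w21.png

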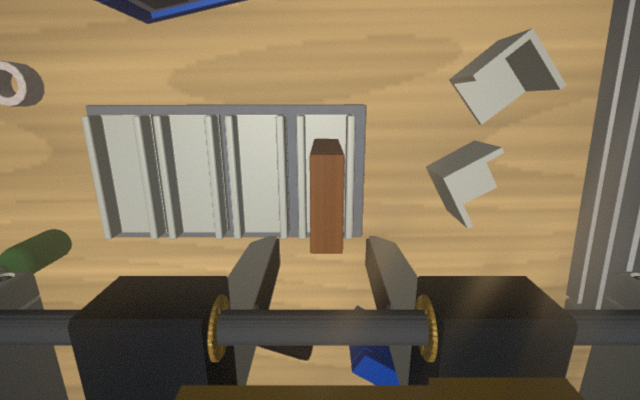

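The tall frame is centred at column 326 between the fingers. I descend and grip.

Emit:
carry_out:
  increments:
    - {"linear": [0.001,0.03,0.002],"yaw": 0}
    - {"linear": [0.001,0.06,0.002],"yaw": 0}
    - {"linear": [0.001,0.09,0.002],"yaw": 0}
    - {"linear": [0.001,0.11,0.002],"yaw": 0}
    - {"linear": [0.001,0.115,0.002],"yaw": 0}

```text
t: 30.6
tool_pos: [0.4861, -0.3133, 0.0624]
orientation: [-0.024, -2.222, 2.211]
force: [0.3, 0.3, -1.1]
opening: 0.0462
```

Emit:
carry_out:
  increments:
    - {"linear": [0,0,0],"yaw": 0}
    - {"linear": [0,0,0],"yaw": 0}
    - {"linear": [0,0,0],"yaw": 0}
    - {"linear": [0,0,0],"yaw": 0}
    - {"linear": [0,0,0],"yaw": 0}
  gripper: 0.1
  newtons: 20

```text
t: 31.22
tool_pos: [0.4869, -0.314, 0.0638]
orientation: [-0.026, -2.221, 2.213]
force: [-0.7, -0.2, 5.4]
opening: 0.0261
```

Emit:
carry_out:
  increments:
    - {"linear": [0,-0.01,0],"yaw": 0}
    - {"linear": [0,-0.035,0],"yaw": 0}
    - {"linear": [0,-0.07,0],"yaw": 0}
    - {"linear": [0,-0.105,0],"yaw": 0}
    - {"linear": [0,-0.14,0],"yaw": 0}

```text
t: 31.85
tool_pos: [0.4855, -0.3143, 0.205]
orientation: [-0.026, -2.222, 2.213]
force: [0.2, 0.3, -2.4]
opening: 0.0261
```

```bash
python3 look.py w22
python3 - <<'E'
from plant import robot
from h import *
go(robot,.5633,.33,.21,-93.5,n=5,step=.04)
E
```

```text
31.9 [ 0.48739786 -0.31580907  0.21100601] 0.091 [ 0.6 -1.4  3.3] 0.026097304057279645
t 31.90 pos [ 0.4874 -0.3158  0.211 ] zdir -90.89 tilt 0.76 d [-0.0658  0.0016 -0.6469] yaw 0.0455 rows 16.3
[-0.004, 0.0, -0.04] 0.003
[-0.008, 0.0, -0.08] 0.006
[-0.012, 0.0, -0.119] 0.008
[-0.016, 0.0, -0.159] 0.011
[-0.02, 0.0, -0.199] 0.014
```

View pics/w22.png

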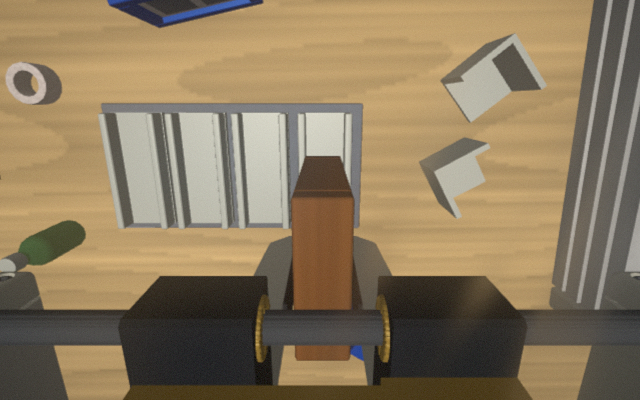

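The tall frame is held. I carry it to the left-end compartment.

Emit:
carry_out:
  increments:
    - {"linear": [-0.003,0,-0.025],"yaw": 0.002}
    - {"linear": [-0.007,0,-0.07],"yaw": 0.005}
    - {"linear": [-0.012,0,-0.115],"yaw": 0.008}
    - {"linear": [-0.016,0,-0.16],"yaw": 0.011}
    - {"linear": [-0.021,0,-0.205],"yaw": 0.014}

```text
t: 32.52
tool_pos: [0.5113, -0.1097, 0.2108]
orientation: [-0.048, -2.212, 2.213]
force: [0.8, 0.0, -1.8]
opening: 0.0258
```

Emit:
carry_out:
  increments:
    - {"linear": [-0.004,0,-0.045],"yaw": 0.003}
    - {"linear": [-0.009,0,-0.09],"yaw": 0.006}
    - {"linear": [-0.013,0,-0.135],"yaw": 0.009}
    - {"linear": [-0.018,0,-0.18],"yaw": 0.012}
    - {"linear": [-0.022,0,-0.225],"yaw": 0.016}

```text
t: 33.15
tool_pos: [0.5397, 0.116, 0.2108]
orientation: [-0.065, -2.204, 2.204]
force: [0.9, -0.6, -3.5]
opening: 0.0261
```

Run:
```python
from plant import robot
from h import *
go(robot,.5633,.33,.21,-93.5,n=8,step=.04)
```

```text
t 33.15 pos [0.5397 0.116  0.2108] zdir -92.65 tilt 0.71 d [-0.0136  0.001  -0.2148] yaw 0.0149 rows 5.4
[-0.003, 0.0, -0.04] 0.003
[-0.005, 0.0, -0.08] 0.006
[-0.008, 0.001, -0.12] 0.008
[-0.01, 0.001, -0.16] 0.011
[-0.013, 0.001, -0.2] 0.014
[-0.014, 0.001, -0.215] 0.015
```

Emit:
carry_out:
  increments:
    - {"linear": [-0.003,0,-0.045],"yaw": 0.003}
    - {"linear": [-0.006,0,-0.09],"yaw": 0.006}
    - {"linear": [-0.009,0,-0.135],"yaw": 0.009}
    - {"linear": [-0.012,0,-0.18],"yaw": 0.012}
    - {"linear": [-0.014,0,-0.213],"yaw": 0.015}

```text
t: 33.78
tool_pos: [0.563, 0.33, 0.2102]
orientation: [-0.079, -2.196, 2.197]
force: [-0.1, -0.6, -2.1]
opening: 0.026
```

Emit:
carry_out:
  increments:
    - {"linear": [0,0,0],"yaw": 0}
    - {"linear": [0,0,0],"yaw": 0}

```text
t: 34.02
tool_pos: [0.5626, 0.3295, 0.2095]
orientation: [-0.077, -2.194, 2.197]
force: [-0.3, -0.3, -1.6]
opening: 0.0259
```

```bash
python3 look.py w23
python3 - <<'E'
from plant import robot
from h import *
go(robot,.5633,.33,.075,-93.5,n=8,step=.03)
E
```

```text
34.075 [0.56289103 0.32903827 0.20984933] 0.011 [-0.1 -1.1 -2.9] 0.025938902428830218
t 34.08 pos [0.5629 0.329  0.2098] zdir -93.48 tilt 0.63 d [ 0.0011  0.1348 -0.0011] yaw 0.0003 rows 4.5
[0.0, 0.03, -0.0] 0.0
[0.0, 0.06, -0.0] 0.0
[0.001, 0.09, -0.001] 0.0
[0.001, 0.12, -0.001] 0.0
[0.001, 0.135, -0.001] 0.0
```

View pics/w23.png

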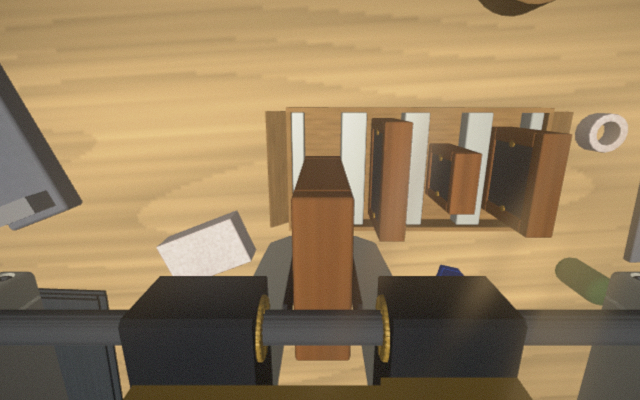

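The tall frame is above the left-end compartment, between the bars at 298 and 352. The white block at (205,250) is low and outside the gripper's footprint.

Emit:
carry_out:
  increments:
    - {"linear": [0.001,0.03,-0.001],"yaw": 0}
    - {"linear": [0.001,0.06,-0.001],"yaw": 0}
    - {"linear": [0.001,0.09,-0.001],"yaw": 0}
    - {"linear": [0.001,0.113,-0.001],"yaw": 0}
    - {"linear": [0.001,0.126,-0.001],"yaw": 0}

```text
t: 34.7
tool_pos: [0.5628, 0.3283, 0.0824]
orientation: [-0.078, -2.192, 2.197]
force: [-0.2, -0.6, -2.2]
opening: 0.0259
```

```bash
python3 look.py w24
python3 - <<'E'
import cv2
from plant import robot
from h import *
im=robot.read_camera("scene")
cv2.imwrite("pics/s9.png",cv2.resize(im[90:250,340:490],None,fx=3.7,fy=3.7,interpolation=cv2.INTER_CUBIC))
go(robot,.5633,.33,.0495,-93.5,n=8,step=.01)
E
```

```text
34.75 [0.56220619 0.32818647 0.08099517] 0.035 [-0.1  0.8 -4.5] 0.0262935036437022
t 34.80 pos [0.5625 0.3286 0.0823] zdir -93.54 tilt 0.51 d [-0.0005  0.0328 -0.0016] yaw -0.0008 rows 3.3
[-0.0, 0.01, -0.0] -0.0
[-0.0, 0.02, -0.001] -0.0
[-0.0, 0.03, -0.001] -0.001
[-0.0, 0.033, -0.002] -0.001
```

View pics/s9.png

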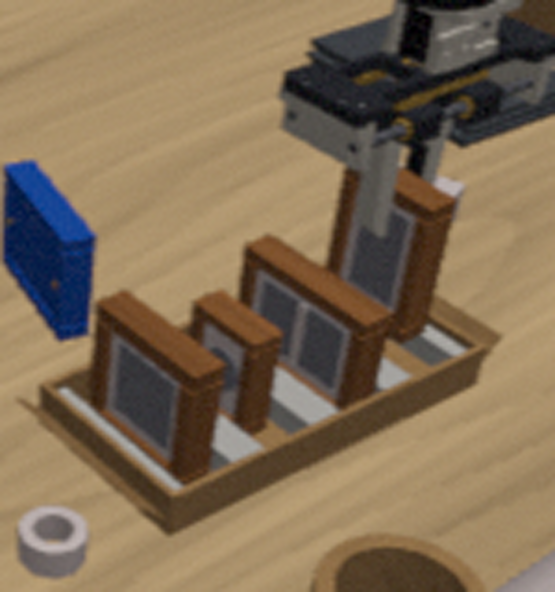

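View pics/w24.png

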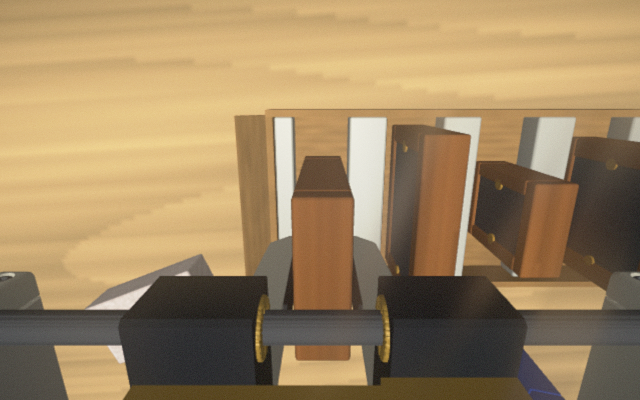

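The bottom is aligned between the bars, at 295 and 348 in the wrist view. I lower it.

Emit:
carry_out:
  increments:
    - {"linear": [0,0.008,-0.001],"yaw": 0}
    - {"linear": [0,0.016,-0.001],"yaw": 0}
    - {"linear": [0,0.023,-0.001],"yaw": 0}
    - {"linear": [0,0.028,-0.001],"yaw": 0}
    - {"linear": [0,0.031,-0.001],"yaw": 0}

```text
t: 35.42
tool_pos: [0.5626, 0.3295, 0.0508]
orientation: [-0.077, -2.191, 2.197]
force: [-0.5, -1.2, -2.8]
opening: 0.026
```

Emit:
carry_out:
  increments:
    - {"linear": [0,0.001,0],"yaw": 0}
    - {"linear": [0,0.002,0],"yaw": 0}

```text
t: 35.67
tool_pos: [0.5627, 0.3295, 0.049]
orientation: [-0.077, -2.191, 2.197]
force: [0.1, 0.2, -1.8]
opening: 0.0259
```

Emit:
carry_out:
  increments:
    - {"linear": [0,0.001,0],"yaw": 0}
    - {"linear": [0,0.001,0],"yaw": 0}

```text
t: 35.92
tool_pos: [0.563, 0.3296, 0.0488]
orientation: [-0.077, -2.192, 2.197]
force: [-2.7, -1.7, 4.4]
opening: 0.0258
```

Floor contact at z = 0.0488, as predicted. I release and rise.

Emit:
carry_out:
  increments:
    - {"linear": [0,0,0],"yaw": 0}
    - {"linear": [0,0,0],"yaw": 0}
    - {"linear": [0,0,0],"yaw": 0}
    - {"linear": [0,0,0],"yaw": 0}
  gripper: 0.5

```text
t: 36.42
tool_pos: [0.563, 0.3296, 0.0487]
orientation: [-0.077, -2.192, 2.197]
force: [0.4, 0.2, -0.7]
opening: 0.0463
```

Emit:
carry_out:
  increments:
    - {"linear": [0,-0.015,0],"yaw": 0}
    - {"linear": [0,-0.05,0],"yaw": 0}
    - {"linear": [0,-0.09,0],"yaw": 0}
    - {"linear": [0,-0.13,0],"yaw": 0}
    - {"linear": [0,-0.16,0],"yaw": 0}

```text
t: 37.05
tool_pos: [0.5623, 0.3304, 0.2125]
orientation: [-0.081, -2.195, 2.197]
force: [1.0, 0.9, -0.8]
opening: 0.0465
```

Emit:
carry_out:
  increments:
    - {"linear": [0.03,0,0],"yaw": 0}
    - {"linear": [0.06,0,0],"yaw": 0}
    - {"linear": [0.09,0,0],"yaw": 0}
    - {"linear": [0.11,0,0],"yaw": 0}
    - {"linear": [0.11,0,0],"yaw": 0}

```text
t: 37.67
tool_pos: [0.4519, 0.3377, 0.2128]
orientation: [-0.081, -2.198, 2.197]
force: [-0.2, 0.5, 0.0]
opening: 0.0467
```

```bash
python3 look.py w25
python3 - <<'E'
import cv2
from plant import robot
import numpy as np
a=robot.read_camera("scene")[90:290,240:500]; b=robot.read_camera("top")[90:240,140:340]
cv2.imwrite("pics/f1.png",cv2.resize(a,None,fx=3,fy=3,interpolation=cv2.INTER_CUBIC))
cv2.imwrite("pics/f2.png",cv2.resize(b,None,fx=3.9,fy=3.9,interpolation=cv2.INTER_CUBIC))
E
```

```text
37.725 [0.45270519 0.33750021 0.21251133] 0.025 [-0.  -0.3 -0.4] 0.04653895117153946
```

View pics/f1.png

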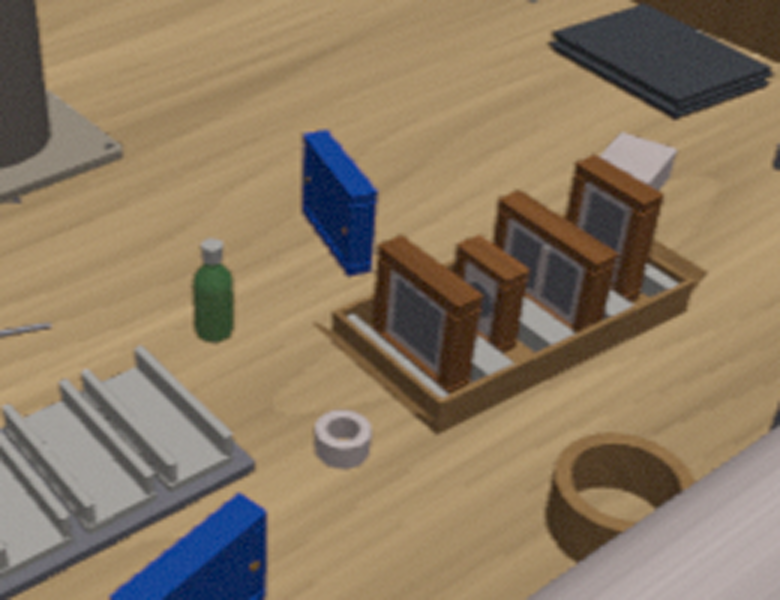

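View pics/f2.png

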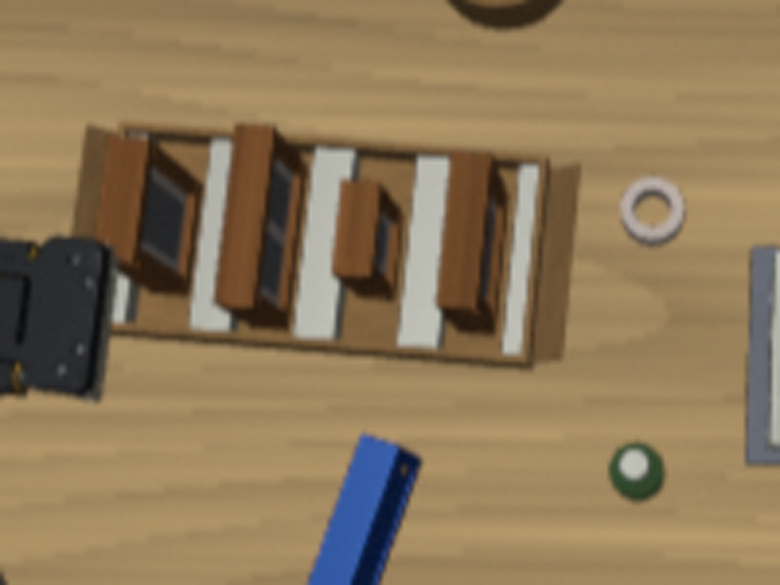

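View pics/w25.png

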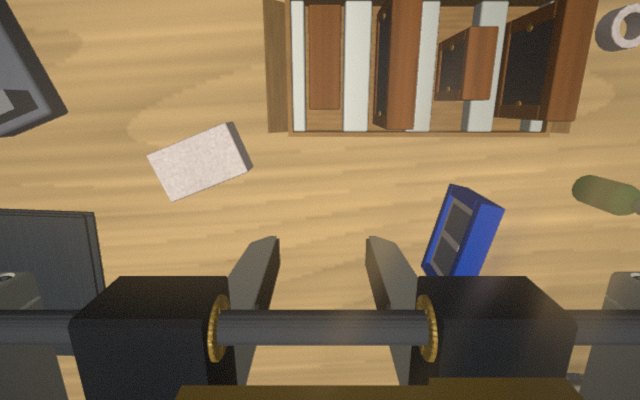

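The final views show tall, wide, small and square from left to right, one in each compartment. All stand upright, the bottle stands at (212,290) in the scene zoom, and the gripper is clear. I hand the job in.

Run:
```python
from plant import robot
s=robot.read_state(); print(s['t'],s['force'].round(1))
print(robot.close_job())
```

```text
37.825 [-0.3 -0.1 -0.3]
the job is handed in; nothing more can be done
None
```

All four frames stand upright in the carton in reverse order, one per compartment. From left to right they are tall, wide, small and square. Each was lowered until the wrist force showed floor contact, then released. The job was handed in at 37.8 s.

- **Last checks:** the scene, top and wrist views agreed on the order and on the frames standing upright. The bottle was still standing and the arm was touching nothing, with wrist force under 1 N.
- **Tool length disagreed with the interface:** the real fingertips are about 36 mm behind the reported TCP, where the text says 8 mm ahead. Because of this the first close happened in the air above the square frame and touched nothing. I found the offset by triangulating the fingertips from two cameras and corrected every later height. The floor contacts then matched my predictions to within about 0.1 mm.
- **Camera calibration:** the top and wrist cameras differed by 3 to 4 mm in y. I used their mean for the grasps and placings.

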